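# Cycle the contact clamps and sort out the ones that bind

### The job

Check the cell contact clamps on the worktop: first draw every slide and swing every arm out as far as it will go, and leave them all out until the last one is done. Then put every slide and arm back fully home, and lay each clamp that bound, stopping short of its full travel, base down and flat in the empty one of the two shallow trays; leave the sound clamps standing where they are. Do not disturb the other things.

Things in the scene. Friction and masses are not known exactly. Their poses are not given: they have to be found in the camera images.
- clamp_1_mid (a point): slide contact clamp 1 (a loose unit; may be absent): aluminium base bar 130 x 44 mm, 22 mm high, underside on the worktop, about 0.5 kg; its +x end carries a steel terminal block 29 mm long, top at 34 mm. This point is in the base bar, 11 mm above its underside and 10 mm from the bar's middle towards the terminal block, near the centre of mass: grip the bar here across its 44 mm. x runs along the bar to the terminal block, z up.
- clamp_1_knob (a point): centre of clamp 1's black upright round knob, 18 mm thick, 28 mm high, from 34 to 62 mm above the clamp's underside (this point at 50 mm half-height; what carries it lies below 34 mm); stands on the carriage
- clamp_1_slide (a joint): travel of clamp 1's carriage, m: 0 = home (knob 42 mm from the bar's middle, at the end away from the terminal block), grows along the clamp's +x towards the terminal block; a sound slide reaches 0.060, where its copper jaw meets the terminal block, one that binds stops dead well short of that; stays where left (friction about 0.6 N)
- clamp_2_mid (a point): slide contact clamp 2 (a loose unit; may be absent): aluminium base bar 130 x 44 mm, 22 mm high, underside on the worktop, about 0.5 kg; its +x end carries a steel terminal block 29 mm long, top at 34 mm. This point is in the base bar, 11 mm above its underside and 10 mm from the bar's middle towards the terminal block, near the centre of mass: grip the bar here across its 44 mm. x runs along the bar to the terminal block, z up.
- clamp_2_knob (a point): centre of clamp 2's black upright round knob, 18 mm thick, 28 mm high, from 34 to 62 mm above the clamp's underside (this point at 50 mm half-height; what carries it lies below 34 mm); stands on the carriage
- clamp_2_slide (a joint): travel of clamp 2's carriage, m: 0 = home (knob 42 mm from the bar's middle, at the end away from the terminal block), grows along the clamp's +x towards the terminal block; a sound slide reaches 0.060, where its copper jaw meets the terminal block, one that binds stops dead well short of that; stays where left (friction about 0.6 N)
- clamp_3_mid (a point): slide contact clamp 3 (a loose unit; may be absent): aluminium base bar 130 x 44 mm, 22 mm high, underside on the worktop, about 0.5 kg; its +x end carries a steel terminal block 29 mm long, top at 34 mm. This point is in the base bar, 11 mm above its underside and 10 mm from the bar's middle towards the terminal block, near the centre of mass: grip the bar here across its 44 mm. x runs along the bar to the terminal block, z up.
- clamp_3_knob (a point): centre of clamp 3's black upright round knob, 18 mm thick, 28 mm high, from 34 to 62 mm above the clamp's underside (this point at 50 mm half-height; what carries it lies below 34 mm); stands on the carriage
- clamp_3_slide (a joint): travel of clamp 3's carriage, m: 0 = home (knob 42 mm from the bar's middle, at the end away from the terminal block), grows along the clamp's +x towards the terminal block; a sound slide reaches 0.060, where its copper jaw meets the terminal block, one that binds stops dead well short of that; stays where left (friction about 0.6 N)
- clamp_4_mid (a point): swing-arm contact clamp 4 (a loose unit; may be absent): aluminium base bar 130 x 44 mm, 22 mm high, underside on the worktop, about 0.5 kg; its +x end carries a steel terminal block 29 mm long, top at 34 mm. This point is in the base bar, 11 mm above its underside and 10 mm from the bar's middle towards the terminal block, near the centre of mass: grip the bar here across its 44 mm. x runs along the bar to the terminal block, z up.
- clamp_4_knob (a point): centre of clamp 4's black upright round knob, 18 mm thick, 28 mm high, from 34 to 62 mm above the clamp's underside (this point at 50 mm half-height; what carries it lies below 34 mm); stands on the arm's end and turns freely on its own axis, so a gripper that holds it need not turn with the arm
- clamp_4_pivot (a point): on the vertical pivot axis of clamp 4's arm, 45 mm from the knob's axis, 50 mm above the clamp's underside; axes as the clamp's
- clamp_4_arm (a joint): angle of clamp 4's arm, rad: 0 = home (arm along the bar, knob at the end away from the terminal block), grows as it swings anticlockwise seen from above, the knob going to the clamp's -y side; a sound arm reaches 1.0, one that binds stops dead well short of that; stays where left (friction about 0.03 Nm)
- clamp_5_mid (a point): swing-arm contact clamp 5 (a loose unit; may be absent): aluminium base bar 130 x 44 mm, 22 mm high, underside on the worktop, about 0.5 kg; its +x end carries a steel terminal block 29 mm long, top at 34 mm. This point is in the base bar, 11 mm above its underside and 10 mm from the bar's middle towards the terminal block, near the centre of mass: grip the bar here across its 44 mm. x runs along the bar to the terminal block, z up.
- clamp_5_knob (a point): centre of clamp 5's black upright round knob, 18 mm thick, 28 mm high, from 34 to 62 mm above the clamp's underside (this point at 50 mm half-height; what carries it lies below 34 mm); stands on the arm's end and turns freely on its own axis, so a gripper that holds it need not turn with the arm
- clamp_5_pivot (a point): on the vertical pivot axis of clamp 5's arm, 45 mm from the knob's axis, 50 mm above the clamp's underside; axes as the clamp's
- clamp_5_arm (a joint): angle of clamp 5's arm, rad: 0 = home (arm along the bar, knob at the end away from the terminal block), grows as it swings anticlockwise seen from above, the knob going to the clamp's -y side; a sound arm reaches 1.0, one that binds stops dead well short of that; stays where left (friction about 0.03 Nm)
- pan_1: shallow open aluminium tray 1, fixed, 210 (its x) x 185 (its y) mm outside, 18 mm high, 3 mm walls and floor; origin under its centre, z up; one of the two trays is empty, the other holds the tape roll
- pan_2: shallow open aluminium tray 2, fixed, 210 (its x) x 185 (its y) mm outside, 18 mm high, 3 mm walls and floor; origin under its centre, z up; one of the two trays is empty, the other holds the tape roll
- tape: yellow tape roll, 91 x 106 x 25 mm, lying in one of the trays; origin under its centre
- resistor: bystander: black resistor block with two posts, 46 x 66 x 48 mm; origin under its centre
- weight: bystander: small steel calibration weight, 21 mm thick, 36 mm high; origin under its centre
Things that resemble listed ones, but are neither listed nor needed, are in the scene too. What is shaped like the part that bears clamp_4_mid but green is not meant.

How it is judged:
On the way:
1. every slide and arm stands out as far as it will go, all at once (value of joint each of clamp_1_slide, clamp_3_slide above 0.054 m and value of joint clamp_2_slide above 0.022 m and value of joint clamp_4_arm above 0.38 rad and value of joint clamp_5_arm above 0.9 rad), for 0.2 s.
At the end, for the whole second after the job is handed in: binding clamps lie base down and flat (0.1 rad) on the floor of the tray that was empty, mid points within 85 mm (its x) and 65 mm (its y) of its centre; sound clamps stand flat on the worktop within 120 mm of where they were; all slides within 5 mm and arms within 0.09 rad of home (value of joint each of clamp_1_slide, clamp_3_slide, clamp_2_slide below 0.005 m and angle between each of clamp_1_mid, clamp_3_mid, clamp_5_mid, clamp_2_mid, clamp_4_mid's own z axis and vertical below 0.1 rad and distance of each of clamp_1_mid, clamp_3_mid, clamp_5_mid from where it was at the start of the episode below 0.12 m and height (world z) of clamp_1_mid between 0.005 and 0.016 m and height (world z) of clamp_3_mid between 0.005 and 0.016 m and value of joint each of clamp_5_arm, clamp_4_arm below 0.09 rad and height (world z) of clamp_5_mid between 0.005 and 0.016 m and x of clamp_2_mid in the frame of pan_1 between -0.085 and 0.085 m and y of clamp_2_mid in the frame of pan_1 between -0.065 and 0.065 m and z of clamp_2_mid in the frame of pan_1 between 0.006 and 0.022 m and x of clamp_4_mid in the frame of pan_1 between -0.085 and 0.085 m and y of clamp_4_mid in the frame of pan_1 between -0.065 and 0.065 m and z of clamp_4_mid in the frame of pan_1 between 0.006 and 0.022 m); the robot touches nothing.
It fails at once if a bystander (tape roll, resistor block, weight) is knocked away or over (distance of any of tape, resistor, weight from where it was at the start of the episode above 0.06 m or angle between any of tape, resistor, weight's own z axis and vertical above 0.5 rad).
It fails at once if a clamp is dropped from the worktop or turned over (height (world z) of any of clamp_1_mid, clamp_2_mid, clamp_3_mid, clamp_4_mid, clamp_5_mid below -0.05 m or angle between any of clamp_1_mid, clamp_2_mid, clamp_3_mid, clamp_4_mid, clamp_5_mid's own z axis and vertical above 1 rad).
It fails at once if a sound clamp is carried off into a tray (horizontal distance between any of clamp_1_mid, clamp_3_mid, clamp_5_mid and pan_1 below 0.08 m or horizontal distance between any of clamp_1_mid, clamp_3_mid, clamp_5_mid and pan_2 below 0.08 m).
Of clamp_1, clamp_2, clamp_3, clamp_4, clamp_5 only 4 to 5 are there at a start; the rules pass over those that are not, and their reading is None.
At some moment in a run one of clamp_1, clamp_2, clamp_3, clamp_4, clamp_5 may be knocked a few centimetres aside while the robot is not near it.
Once in a run the grip may slacken for a moment while it holds something.
It also fails if it takes over 210 s, if anything falls off the work surface, if the arm or the gripper's body presses on something with over 40 N, if the wrist force passes 120 N, or if a joint passes its speed limit or range.

### The arm

A 7-joint arm with a two-finger parallel gripper is mounted at the origin on a cart in front of the work surface, level with it; the furniture and walls round the work are solid. World frame = base frame: x ahead of the robot, y to its left, z up, the work surface at z = 0. Lengths are in m, angles in rad, forces in N, time in s.
With the tool pointing down it reaches from about 0.35 to 0.9 m from the base axis. Payload 8.1 kg.
Tool frame: the origin (TCP) lies on the centre line of the jaws, within the pads' length; the fingertips stand arm.tips_ahead ahead of it and the grasp point (between the pads) lies 8 mm behind it (arm.tips_ahead is the distance from the TCP to the fingertips, in m); z points along the fingers, y is the direction in which the jaws open and shut (so a half turn about z gives the same grasp; the last joint's range is limited). The gripper opens to 92 mm and grips with 3 to 60 N. Pads are 19 mm wide; open, the fingers measure 130 mm over their backs; the gripper's body (75 mm by 190 mm) begins 47 mm behind the grasp point.
Start: joints at [-1.425, 0.434, 0.025, 1.573, -0.012, 1.134, -0.075], TCP at [0.154, 0.606, 0.238] pointing down, gripper open.
Joint ranges: [-2.62, 2.62], [-0.44, 2.09], [-1.27, 1.32], [0.08, 2.57], [-1.32, 4.46], [0.12, 2], [-2.74, 2.74]. Speed limits (rad/s): [2.22, 2.22, 3.01, 3.01, 3.14, 3.14, 3.14].

### API

Orientations are given as a rotation vector (axis times angle).
In Python, from cell import arm gives the robot as it stands. The module is installed in compiled form; this text tells all that it offers.
- The arm moves only by the tool jog_arm, never from a script. Its argument "moves" is a list of rows, each an object with "twist": the turn, a rotation vector about the tool's x, y, z in units of 10 degrees (1.0 is 10 degrees), a list of three; "xyz": the shift along the tool's x, y, z in units of 60 mm (1.0 is 60 mm), a list of three; "grip": the closure, from -1 (fully open) to 1 (shut). A call has 1 to 5 rows; each row is the pose to reach, as a shift and turn from the pose commanded when the call began, along the tool's axes at that moment; what a row does not reach only later rows make up. A row lasts 1/8 s, in which the tool goes at most 62.5 mm and 10.7 degrees, less where a joint would pass 70% of its speed; a pose out of reach is approached as far as the arm can. A call with a gripper value outside its range is refused whole. The fingers move at their own pace and stop on an object; "force" is the grip in N (left out, the last holds). Time passes only in rows, so rows that repeat a pose let the fingers close. It gives the time, the measured TCP pose, the force and the opening at its end, in the units of the state.
- arm.observe(): the state, without advancing time (a new reading comes with each control period).
- arm.get_image(name): name is "scene" or "top" or "wrist"; returns the picture (400x640x3 uint8, blue, green, red); there is no depth.
- arm.camera_params(name): a dict with "mtx" (3x3 intrinsics, pixels), "T" (4x4, takes a point from camera to world coordinates); the wrist camera has in their place "T_tool_cam" (4x4, takes a point from camera to tool coordinates, whose origin is the TCP and whose axes are the flange's). Camera axes: x right, y down, z forward; pixel columns grow to the right and rows downward; lengths in m; the calibration is good to about 2 mm. A picture is of the moment at which its call begins: read the wrist's pose just before it. camera_params takes no time and is no camera call.
- arm.sign_off(): hands the job in, once; it reports no verdict.
The state is a dict: "clock": time; "joints": joint angles; "dq": joint speeds; "joint_efforts": joint torques, N m; "position": TCP position; "ee_rot": TCP orientation; "force": force on the tool from outside, world axes, zero at the start; "ft_torque": the same for the moment, N m; "width": opening from 0.0 (shut) to 1.0 (fully open).
Only numpy, scipy, OpenCV 4.12 (cv2) and the standard library are available. Lean on these libraries where they do the work, as an engineer would, in place of code of your own. Each camera call takes 0.05 s, during which the arm holds its last target. There are 200 camera calls.

## Working session

There is one attempt and no reset: what is moved stays moved. The work goes in short steps, Python scripts to look and compute and a tool call to move; the robot and the scene stay as the last step left them, time stands still between calls to the robot, and variables do not carry over. Pictures are saved under pics/ and viewed, about 12 in all and at most 16, crops included, and the job is handed in when it is done.

Besides the shell and the picture viewer there is one more tool, called after "Emit:" as name([rows], argument=value, ...), one row to a line, values as JSON. jog_arm: Moves the arm, as the interface text tells. Its arguments: {"type":"object","properties":{"moves":{"type":"array","items":{"type":"object","properties":{"twist":{"type":"array","items":{"type":"number"}},"xyz":{"type":"array","items":{"type":"number"}},"grip":{"type":"number"}}}},"force":{"type":"number"}},"required":["moves"]}

```bash
mkdir -p pics
python3 - <<'E'
from cell import arm
import cv2
s=arm.observe(); print(s, arm.tips_ahead)
for n in("scene","top"):
    cv2.imwrite(f"pics/{n}0.png",arm.get_image(n)); p=arm.camera_params(n); print(n,p["mtx"].round(1).tolist(),p["T"].round(4).tolist())
print(arm.camera_params("wrist"))
E
```

```text
{'clock': 0.0, 'joints': array([-1.42461538,  0.43525313,  0.02493586,  1.57410614, -0.01159789,
        1.13400831, -0.07508286]), 'dq': array([-0.00087163,  0.00137432,  0.00068197, -0.00090981,  0.00046183,
       -0.00025647, -0.00127361]), 'joint_efforts': array([-3.67317316e-04, -6.67855024e+01,  9.84519124e-01, -3.14456785e+01,
       -6.06403663e-02,  4.28432319e-02,  1.80010989e-04]), 'position': array([0.15379934, 0.60525866, 0.23692231]), 'ee_rot': array([-3.89796983e-01, -3.11724672e+00,  2.55839479e-03]), 'force': array([0.13385536, 0.02229461, 0.49716149]), 'ft_torque': array([ 0.02632699, -0.0593902 ,  0.00325579]), 'width': 0.9976544732612652} 0.011
scene [[436.1, 0.0, 313.8], [0.0, 436.1, 198.8], [0.0, 0.0, 1.0]] [[-0.4457, -0.3411, 0.8277, -0.7567], [-0.895, 0.1885, -0.4043, 0.7182], [-0.0181, -0.9209, -0.3893, 0.6748], [0.0, 0.0, 0.0, 1.0]]
top [[500.3, 0.0, 320.4], [0.0, 500.3, 195.6], [0.0, 0.0, 1.0]] [[0.0181, -0.9814, 0.1909, 0.2024], [-0.9998, -0.0166, 0.0096, 0.0877], [-0.0062, -0.191, -0.9816, 1.8568], [0.0, 0.0, 0.0, 1.0]]
{'mtx': array([[313.22098384,   0.        , 316.94829315],
       [  0.        , 313.22098384, 201.51837757],
       [  0.        ,   0.        ,   1.        ]]), 'T_tool_cam': array([[-5.73360864e-04, -9.60276715e-01, -2.79048922e-01,
         7.50704836e-02],
       [ 9.99999822e-01, -5.03692613e-04, -3.21364704e-04,
         5.11727757e-04],
       [ 1.68044162e-04, -2.79049057e-01,  9.60276833e-01,
        -1.48274592e-01],
       [ 0.00000000e+00,  0.00000000e+00,  0.00000000e+00,
         1.00000000e+00]])}
```

Run:
```python
import cv2
i=cv2.imread("pics/top0.png"); cv2.imwrite("pics/top0b.png",cv2.resize(i,(800,500),interpolation=cv2.INTER_CUBIC))
```

```text
(no output)
```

View pics/top0b.png

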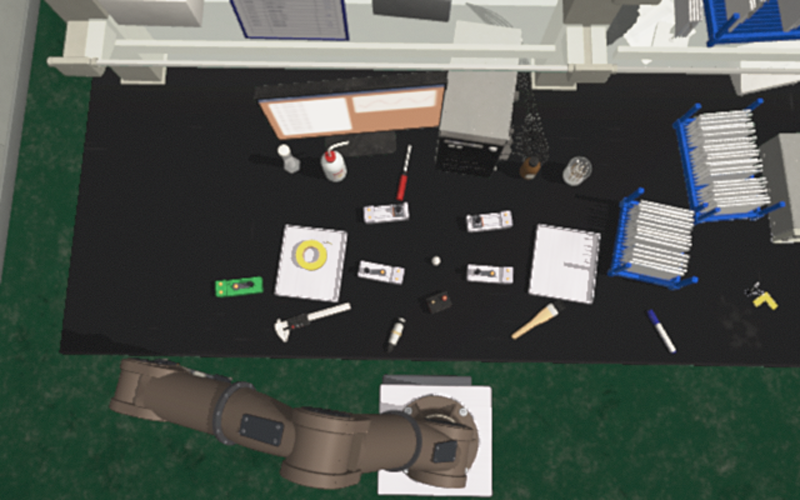

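View pics/scene0.png

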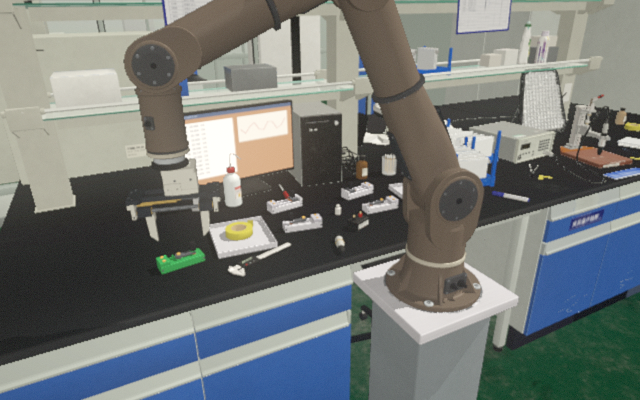

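```bash
cat > h.py <<'E'
import numpy as np, cv2
from scipy.spatial.transform import Rotation as R
from cell import arm
def ray(n,uv,z,st=None):
    p=arm.camera_params(n)
    if n=="wrist":
        T=np.eye(4);T[:3,:3]=R.from_rotvec(st["ee_rot"]).as_matrix();T[:3,3]=st["position"];T=T@p["T_tool_cam"]
    else: T=p["T"]
    uv=np.atleast_2d(np.array(uv,float))
    d=np.c_[(uv-p["mtx"][:2,2])/p["mtx"][0,0],np.ones(len(uv))]@T[:3,:3].T
    return T[:3,3]+d*((z-T[2,3])/d[:,2])[:,None]
E
python3 - <<'E'
from h import *
k=.8
pts=dict(c_ul=(386,212),c_ur=(488,220),c_ll=(381,271),c_lr=(489,273),panE=(565,263),panT=(312,263),wt=(436,260),res=(438,301))
for n,p in pts.items(): print(n,ray("top",np.array(p)*k,.02).round(3)[0])
i=cv2.imread("pics/top0.png")[145:255,275:490]
cv2.imwrite("pics/c0.png",cv2.resize(i,None,fx=3.7,fy=3.7,interpolation=cv2.INTER_CUBIC))
E
```

```text
c_ul [0.659 0.151 0.02 ]
c_ur [ 0.639 -0.157  0.02 ]
c_ll [0.479 0.162 0.02 ]
c_lr [ 0.478 -0.158  0.02 ]
panE [ 0.512 -0.384  0.02 ]
panT [0.499 0.368 0.02 ]
wt [ 0.514 -0.001  0.02 ]
res [ 0.392 -0.008  0.02 ]
```

View pics/c0.png

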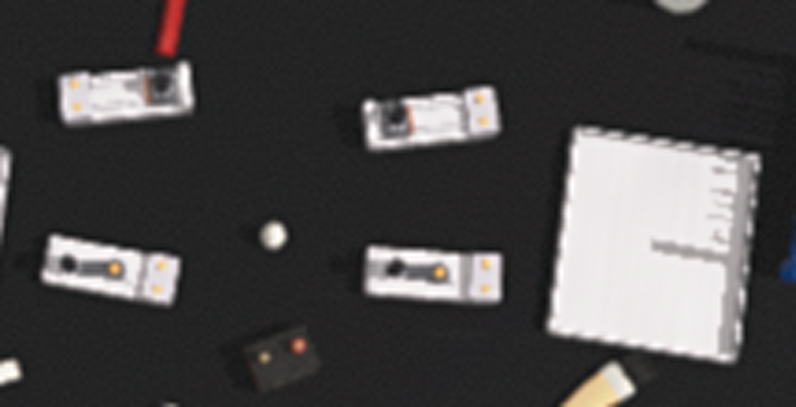

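Emit:
jog_arm([
  {"xyz":[-2.8,-2.77,0],"twist":[0,0,-1.43],"grip":-1},
  {"xyz":[-2.8,-2.77,0],"twist":[0,0,-1.43],"grip":-1},
  {"xyz":[-2.8,-2.77,0],"twist":[0,0,-1.43],"grip":-1},
  {"xyz":[-2.8,-2.77,0],"twist":[0,0,-1.43],"grip":-1},
  {"xyz":[-2.8,-2.77,0],"twist":[0,0,-1.43],"grip":-1},
])

```text
clock: 0.72
position: [0.2782, 0.3996, 0.2377]
ee_rot: [0.009, 3.141, -0.002]
force: [-0.1, 1.0, -0.5]
width: 0.997
```

Emit:
jog_arm([
  {"xyz":[-2,-3.33,0]},
  {"xyz":[-2,-3.33,0]},
  {"xyz":[-2,-3.33,0]},
  {"xyz":[-2,-3.33,0]},
  {"xyz":[-2,-3.33,0]},
])

```text
invalid input at $.moves[0]: expected keys twist, xyz, grip
```

Emit:
jog_arm([
  {"xyz":[-2,-3.33,0]},
  {"xyz":[-2,-3.33,0]},
  {"xyz":[-2,-3.33,0]},
  {"xyz":[-2,-3.33,0]},
  {"xyz":[-2,-3.33,0]},
])

```text
invalid input at $.moves[0]: expected keys twist, xyz, grip
```

```bash
cat >> h.py <<'E'
def snap(name):
    st=arm.observe(); im=arm.get_image("wrist"); cv2.imwrite(f"pics/{name}.png",im)
    np.savez(f"pics/{name}.npz",ee_rot=st["ee_rot"],position=st["position"]); print(st["clock"],st["position"].round(4),st["ee_rot"].round(3),st["force"].round(1),round(st["width"],3)); return im
def st(name): return dict(np.load(f"pics/{name}.npz"))
E
python3 - <<'E'
from h import *
i=snap("w0"); cv2.imwrite("pics/w0b.png",cv2.resize(i,(800,500),interpolation=cv2.INTER_CUBIC))
E
```

```text
0.725 [0.2782 0.3996 0.2377] [ 9.000e-03  3.141e+00 -2.000e-03] [-0.1  1.  -0.5] 0.997
```

View pics/w0b.png

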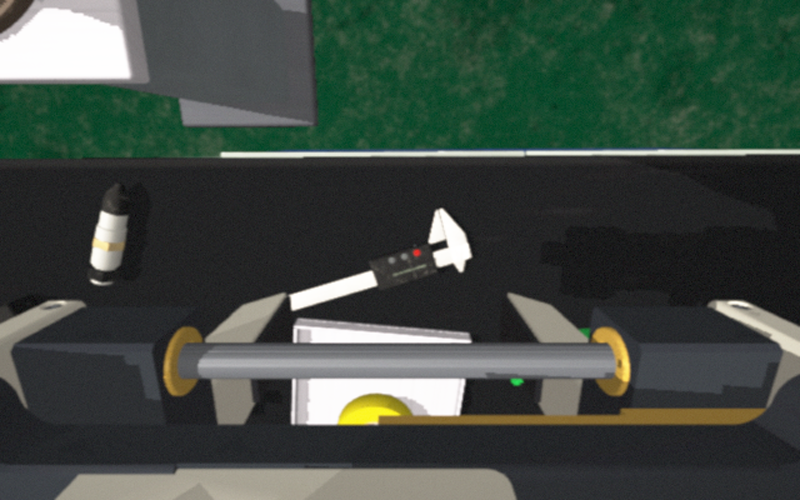

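Emit:
jog_arm([
  {"xyz":[-2.27,-3.33,-0.77],"twist":[0,0,0],"grip":-1},
  {"xyz":[-2.27,-3.33,-0.77],"twist":[0,0,0],"grip":-1},
  {"xyz":[-2.27,-3.33,-0.77],"twist":[0,0,0],"grip":-1},
  {"xyz":[-2.27,-3.33,-0.77],"twist":[0,0,0],"grip":-1},
  {"xyz":[-2.27,-3.33,-0.77],"twist":[0,0,0],"grip":-1},
])

```text
clock: 1.4
position: [0.4146, 0.2013, 0.2848]
ee_rot: [0.008, 3.139, 0.0]
force: [-0.1, 0.8, 0.3]
width: 1.003
```

Emit:
jog_arm([
  {"xyz":[-2.27,-3.33,-0.77],"twist":[0,0,0],"grip":-1},
  {"xyz":[-2.27,-3.33,-0.77],"twist":[0,0,0],"grip":-1},
  {"xyz":[-2.27,-3.33,-0.77],"twist":[0,0,0],"grip":-1},
  {"xyz":[-2.27,-3.33,-0.77],"twist":[0,0,0],"grip":-1},
  {"xyz":[-2.27,-3.33,-0.77],"twist":[0,0,0],"grip":-1},
])

```text
clock: 2.02
position: [0.5507, 0.0015, 0.3303]
ee_rot: [0.006, 3.14, -0.003]
force: [-0.1, 0.6, -0.5]
width: 0.999
```

Run:
```python
from h import *
i=snap("w1"); cv2.imwrite("pics/w1b.png",cv2.resize(i,(800,500),interpolation=cv2.INTER_CUBIC))
```

```text
2.025 [0.5507 0.0015 0.3303] [ 6.00e-03  3.14e+00 -3.00e-03] [-0.1  0.6 -0.5] 0.999
```

View pics/w1b.png

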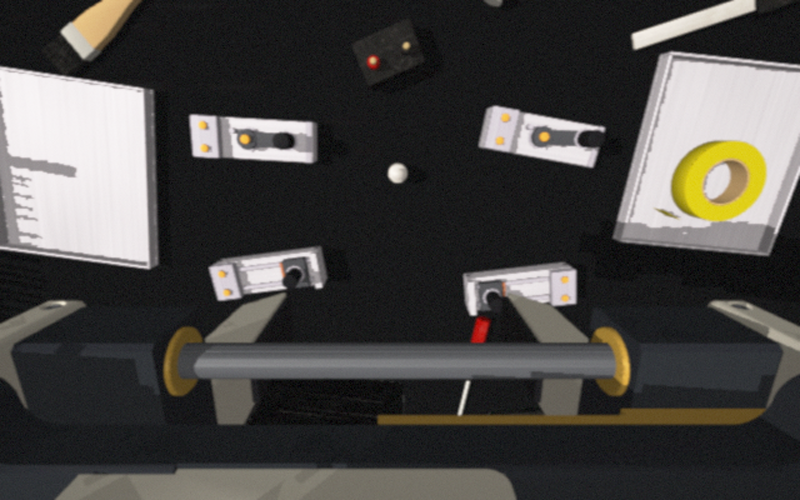

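```bash
cat >> h.py <<'E'
def bars(im,s,zb=0.024,ymax=270,amin=400,amax=9000):
    """bright unsaturated blobs in wrist picture -> world rect at z=zb"""
    hsv=cv2.cvtColor(im,cv2.COLOR_BGR2HSV); m=((hsv[...,2]>105)&(hsv[...,1]<110)).astype(np.uint8); m[ymax:]=0
    m=cv2.morphologyEx(m,cv2.MORPH_CLOSE,np.ones((5,5)))
    out=[]
    for c in cv2.findContours(m,cv2.RETR_EXTERNAL,cv2.CHAIN_APPROX_NONE)[0]:
        if amin<cv2.contourArea(c)<amax:
            w=ray("wrist",c[:,0],zb,s)[:,:2].astype(np.float32)
            r=cv2.minAreaRect(w*1000); out.append((r,c)); print("px",c[:,0].mean(0).round(),"ctr",np.round(r[0],1),"size",np.round(r[1],1),"ang",round(r[2],1))
    return out
E
python3 - <<'E'
from h import *
i=cv2.imread("pics/w1.png"); s=st("w1"); bars(i,s)
T=[]
for (x,y) in [(145,80),(375,75),(160,190),(365,200)]:
    T.append(cv2.resize(i[y:y+65,x:x+120],None,fx=3.3,fy=3.3,interpolation=cv2.INTER_CUBIC))
cv2.imwrite("pics/m1.png",np.vstack([np.hstack(T[:2]),np.hstack(T[2:])]))
E
```

```text
px [606. 254.] ctr [698.5 457.6] size [131.9  27.7] ang 65.8
px [ 30. 253.] ctr [ 693.4 -458. ] size [ 23.7 120.2] ang 24.2
px [421. 238.] ctr [679.4 162.5] size [104.5 148.2] ang 6.9
px [212. 228.] ctr [ 665.  -168.1] size [107.4 163.4] ang 7.4
px [201. 111.] ctr [ 476.6 -159.3] size [137.5  46.4] ang 86.3
px [436. 109.] ctr [474.9 162.8] size [134.2  46.1] ang 79.6
px [554.  17.] ctr [361. 307.] size [ 18.9 124.7] ang 17.4
px [79. 18.] ctr [ 359.8 -308.1] size [33.7 76.2] ang 35.0
```

View pics/m1.png

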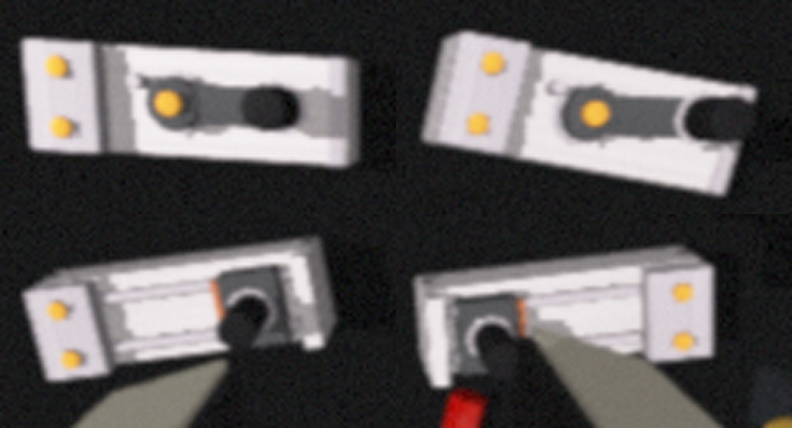

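Run:
```python
from h import *
s=st("w1"); O=dict(A=(145,80,0,0),B=(375,75,396,0),C=(160,190,0,214),D=(365,200,396,214))
P=dict(A=[("knobtop",270,107,.062),("pivot",167,103,.036),("b1",57,66,.036),("b2",61,127,.036)],
B=[("knobtop",738,118,.062),("pivot",595,113,.036),("b1",492,62,.036),("b2",478,124,.036)],
C=[("knobtop",238,328,.062),("kbase",246,308,.034),("b1",57,311,.036),("b2",70,358,.036)],
D=[("knobtop",500,350,.062),("kbase",490,335,.034),("b1",683,292,.036),("b2",684,341,.036)])
for k,L in P.items():
    o=O[k]
    for n,x,y,z in L:
        print(k,n,ray("wrist",(o[0]+(x-o[2])/3.3,o[1]+(y-o[3])/3.3),z,s)[0].round(4))
```

```text
A knobtop [ 0.478  -0.1137  0.062 ]
A pivot [ 0.4764 -0.1633  0.036 ]
A b1 [ 0.4618 -0.2065  0.036 ]
A b2 [ 0.4858 -0.2083  0.036 ]
B knobtop [0.4773 0.2079 0.062 ]
B pivot [0.4752 0.1618 0.036 ]
B b1 [0.4552 0.1181 0.036 ]
B b2 [0.4793 0.1141 0.036 ]
C knobtop [ 0.6308 -0.1192  0.062 ]
C kbase [ 0.6315 -0.1229  0.034 ]
C b1 [ 0.632  -0.2083  0.036 ]
C b2 [ 0.6549 -0.2053  0.036 ]
D knobtop [0.6571 0.1153 0.062 ]
D kbase [0.6617 0.1177 0.034 ]
D b1 [0.6401 0.2036 0.036 ]
D b2 [0.6642 0.2068 0.036 ]
```

Emit:
jog_arm([
  {"xyz":[-1.82,1.91,3.5],"twist":[0,0,0],"grip":0.13},
  {"xyz":[-1.82,1.91,3.5],"twist":[0,0,0],"grip":0.13},
  {"xyz":[-1.82,1.91,3.5],"twist":[0,0,0],"grip":0.13},
  {"xyz":[-1.82,1.91,3.5],"twist":[0,0,0],"grip":0.13},
  {"xyz":[-1.82,1.91,3.5],"twist":[0,0,0],"grip":0.13},
], force=15)

```text
clock: 2.7
position: [0.6549, 0.1248, 0.1149]
ee_rot: [0.012, -3.134, -0.002]
force: [-0.7, 0.1, 0.4]
width: 0.504
```

Run:
```python
from h import *
i=snap("w2"); cv2.imwrite("pics/w2b.png",cv2.resize(i[80:330,160:480],(800,625))[:600])
```

```text
2.7 [0.6549 0.1248 0.1149] [ 1.200e-02 -3.134e+00 -2.000e-03] [-0.7  0.1  0.4] 0.504
```

View pics/w2b.png

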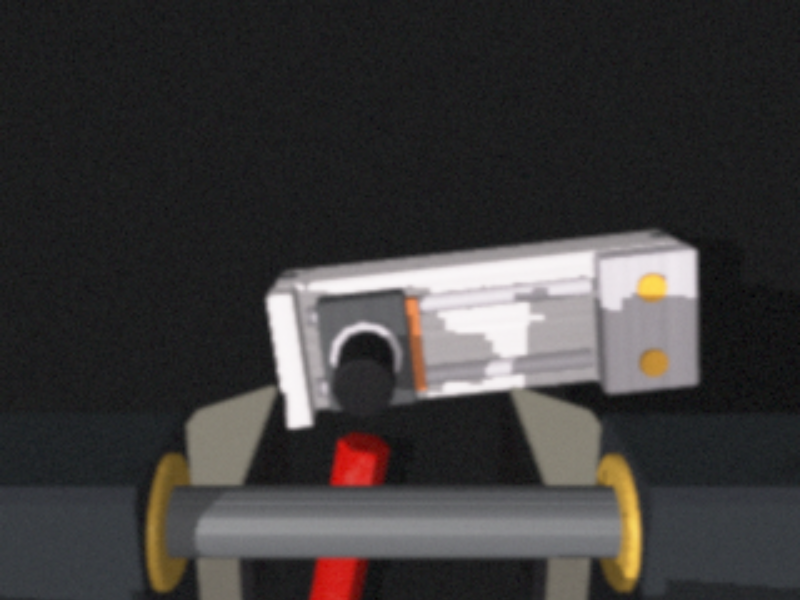

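Run:
```python
from h import *
print(ray("wrist",[(160+363/2.5,80+385/2.5)],.062,st("w2")), ray("wrist",[(160+364/2.5,80+357/2.5)],.034,st("w2")))
print(ray("wrist",[(160+653/2.5,80+287/2.5),(160+653/2.5,80+363/2.5)],.036,st("w2")))
s=arm.observe(); print(s["position"],s["clock"])
```

```text
[[0.66131605 0.11715528 0.062     ]] [[0.66313857 0.11647448 0.034     ]]
[[0.63957815 0.20345217 0.036     ]
 [0.6638115  0.20580982 0.036     ]]
[0.65557937 0.12365646 0.11582373] 2.75
```

Emit:
jog_arm([
  {"xyz":[-0.03,0.02,0.6],"twist":[0,0,0],"grip":0.13},
  {"xyz":[-0.03,0.02,1.17],"twist":[0,0,0],"grip":0.13},
  {"xyz":[-0.03,0.02,1.17],"twist":[0,0,0],"grip":0.13},
  {"xyz":[-0.03,0.02,1.17],"twist":[0,0,0],"grip":1},
  {"xyz":[-0.03,0.02,1.17],"twist":[0,0,0],"grip":1},
], force=12)

```text
clock: 3.38
position: [0.6606, 0.1201, 0.0522]
ee_rot: [-0.001, 3.138, 0.001]
force: [0.7, -0.7, 0.8]
width: 0.267
```

Emit:
jog_arm([
  {"xyz":[0,0,0],"twist":[0,0,0],"grip":1},
  {"xyz":[0,0,0],"twist":[0,0,0],"grip":1},
  {"xyz":[0,0,0],"twist":[0,0,0],"grip":1},
], force=12)

```text
clock: 3.75
position: [0.6603, 0.1198, 0.0516]
ee_rot: [-0.001, 3.139, 0.001]
force: [-1.5, 0.1, 7.9]
width: 0.191
```

Emit:
jog_arm([
  {"xyz":[0.01,0.1,0],"twist":[0,0,0],"grip":1},
  {"xyz":[0.02,0.2,0],"twist":[0,0,0],"grip":1},
  {"xyz":[0.03,0.3,0],"twist":[0,0,0],"grip":1},
  {"xyz":[0.05,0.4,0],"twist":[0,0,0],"grip":1},
  {"xyz":[0.06,0.5,0],"twist":[0,0,0],"grip":1},
])

```text
clock: 4.38
position: [0.6567, 0.1499, 0.0516]
ee_rot: [-0.001, 3.139, 0.001]
force: [-1.5, -1.2, 7.9]
width: 0.192
```

Emit:
jog_arm([
  {"xyz":[0.01,0.1,0],"twist":[0,0,0],"grip":1},
  {"xyz":[0.02,0.2,0],"twist":[0,0,0],"grip":1},
  {"xyz":[0.03,0.3,0],"twist":[0,0,0],"grip":1},
  {"xyz":[0.05,0.4,0],"twist":[0,0,0],"grip":1},
  {"xyz":[0.06,0.5,0],"twist":[0,0,0],"grip":1},
])

```text
clock: 5.0
position: [0.6537, 0.1772, 0.0516]
ee_rot: [0.002, 3.139, -0.004]
force: [0.7, -7.3, 7.5]
width: 0.191
```

Emit:
jog_arm([
  {"xyz":[0.0,0.04,0],"twist":[0,0,0],"grip":1},
  {"xyz":[0.0,0.08,0],"twist":[0,0,0],"grip":1},
  {"xyz":[0.0,0.08,0],"twist":[0,0,0],"grip":1},
  {"xyz":[0.0,0.08,0],"twist":[0,0,0],"grip":1},
])

```text
clock: 5.5
position: [0.6537, 0.182, 0.0516]
ee_rot: [0.002, 3.139, -0.003]
force: [-0.0, -5.7, 7.7]
width: 0.193
```

Run:
```python
from h import *
i=snap("w3"); cv2.imwrite("pics/w3b.png",cv2.resize(i[80:270,160:480],(640,380)))
```

```text
5.5 [0.6537 0.182  0.0516] [ 2.000e-03  3.139e+00 -3.000e-03] [-0.  -5.7  7.7] 0.193
```

View pics/w3b.png

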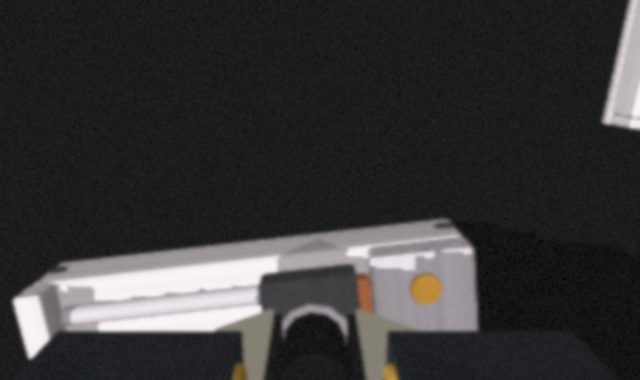

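Emit:
jog_arm([
  {"xyz":[0,0,0],"twist":[0,0,0],"grip":0.13},
  {"xyz":[0,0,0],"twist":[0,0,0],"grip":0.13},
  {"xyz":[0,0,-0.5],"twist":[0,0,0],"grip":0.13},
  {"xyz":[0,0,-1.5],"twist":[0,0,0],"grip":0.13},
  {"xyz":[0,0,-1.5],"twist":[0,0,0],"grip":0.13},
])

```text
clock: 6.18
position: [0.6551, 0.1856, 0.1451]
ee_rot: [-0.002, 3.133, 0.005]
force: [0.5, -1.0, -1.3]
width: 0.433
```

Emit:
jog_arm([
  {"xyz":[0.4,-5.05,0],"twist":[0,0,0],"grip":0.13},
  {"xyz":[0.4,-5.05,0],"twist":[0,0,0],"grip":0.13},
  {"xyz":[0.4,-5.05,0],"twist":[0,0,0],"grip":0.13},
  {"xyz":[0.4,-5.05,0],"twist":[0,0,0],"grip":0.13},
  {"xyz":[0.4,-5.05,0],"twist":[0,0,0],"grip":0.13},
])

```text
clock: 6.8
position: [0.6277, -0.1206, 0.1394]
ee_rot: [0.0, -3.141, -0.0]
force: [0.1, 0.0, 0.4]
width: 0.432
```

Emit:
jog_arm([
  {"xyz":[0,0,0],"twist":[0,0,0],"grip":0.13},
  {"xyz":[0,0,0],"twist":[0,0,0],"grip":0.13},
])

```text
clock: 7.05
position: [0.6282, -0.1176, 0.1393]
ee_rot: [0.001, -3.141, -0.002]
force: [-0.5, 0.1, -0.4]
width: 0.437
```

Run:
```python
from h import *
i=snap("w4"); cv2.imwrite("pics/w4b.png",cv2.resize(i[80:270,130:510],(760,380)))
bars(i,st("w4"),ymax=245)
```

```text
7.05 [ 0.6282 -0.1176  0.1393] [ 1.000e-03 -3.141e+00 -2.000e-03] [-0.5  0.1 -0.4] 0.437
px [593. 225.] ctr [653.2 135.2] size [44.2 78.8] ang 7.1
px [273. 211.] ctr [ 640.3 -157.9] size [ 59.1 136. ] ang 7.4
px [467.  60.] ctr [514.8  -0.9] size [21.5 30.8] ang 6.6
px [611.  10.] ctr [480.8 102.5] size [15.9 42.3] ang 5.8
px [265.  19.] ctr [ 488.6 -160. ] size [ 27.5 135. ] ang 0.0
```

View pics/w4b.png

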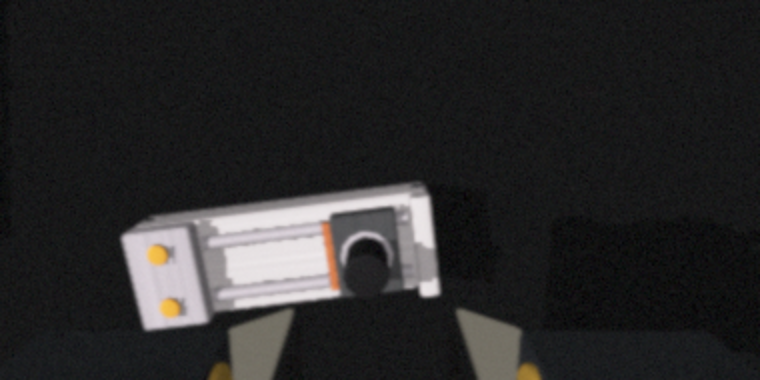

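Emit:
jog_arm([
  {"xyz":[-0.05,-0.04,0.8],"twist":[0,0,0],"grip":0.13},
  {"xyz":[-0.05,-0.04,1.47],"twist":[0,0,0],"grip":0.13},
  {"xyz":[-0.05,-0.04,1.47],"twist":[0,0,0],"grip":0.13},
  {"xyz":[-0.05,-0.04,1.47],"twist":[0,0,0],"grip":1},
  {"xyz":[-0.05,-0.04,1.47],"twist":[0,0,0],"grip":1},
])

```text
clock: 7.72
position: [0.6324, -0.1205, 0.0535]
ee_rot: [-0.002, 3.139, -0.0]
force: [0.0, -0.1, 0.0]
width: 0.27
```

Emit:
jog_arm([
  {"xyz":[0,0,0],"twist":[0,0,0],"grip":1},
  {"xyz":[0,0,0],"twist":[0,0,0],"grip":1},
  {"xyz":[0,0,0],"twist":[0,0,0],"grip":1},
])

```text
clock: 8.1
position: [0.6322, -0.121, 0.0531]
ee_rot: [-0.001, 3.139, 0.0]
force: [-0.0, 1.1, 8.1]
width: 0.191
```

Emit:
jog_arm([
  {"xyz":[-0.01,-0.1,0],"twist":[0,0,0],"grip":1},
  {"xyz":[-0.03,-0.2,0],"twist":[0,0,0],"grip":1},
  {"xyz":[-0.03,-0.25,0],"twist":[0,0,0],"grip":1},
  {"xyz":[-0.03,-0.25,0],"twist":[0,0,0],"grip":1},
])

```text
clock: 8.6
position: [0.6343, -0.1366, 0.0531]
ee_rot: [-0.0, 3.139, -0.001]
force: [0.9, -0.8, 5.5]
width: 0.191
```

Emit:
jog_arm([
  {"xyz":[-0.01,-0.1,0],"twist":[0,0,0],"grip":1},
  {"xyz":[-0.03,-0.2,0],"twist":[0,0,0],"grip":1},
  {"xyz":[-0.03,-0.25,0],"twist":[0,0,0],"grip":1},
  {"xyz":[-0.03,-0.25,0],"twist":[0,0,0],"grip":1},
])

```text
clock: 9.1
position: [0.6363, -0.1515, 0.0531]
ee_rot: [-0.0, 3.139, -0.001]
force: [1.0, 0.1, 6.6]
width: 0.191
```

Emit:
jog_arm([
  {"xyz":[-0.01,-0.1,0],"twist":[0,0,0],"grip":1},
  {"xyz":[-0.03,-0.2,0],"twist":[0,0,0],"grip":1},
  {"xyz":[-0.03,-0.25,0],"twist":[0,0,0],"grip":1},
  {"xyz":[-0.03,-0.25,0],"twist":[0,0,0],"grip":1},
])

```text
clock: 9.6
position: [0.6383, -0.1664, 0.0531]
ee_rot: [-0.001, 3.138, -0.001]
force: [2.1, -1.5, 5.9]
width: 0.192
```

Emit:
jog_arm([
  {"xyz":[-0.01,-0.1,0],"twist":[0,0,0],"grip":1},
  {"xyz":[-0.03,-0.2,0],"twist":[0,0,0],"grip":1},
  {"xyz":[-0.03,-0.25,0],"twist":[0,0,0],"grip":1},
  {"xyz":[-0.03,-0.25,0],"twist":[0,0,0],"grip":1},
])

```text
clock: 10.1
position: [0.6398, -0.178, 0.0531]
ee_rot: [-0.004, 3.14, 0.005]
force: [-1.0, 6.9, 10.6]
width: 0.189
```

Emit:
jog_arm([
  {"xyz":[0,-0.05,0],"twist":[0,0,0],"grip":1},
  {"xyz":[0,-0.05,0],"twist":[0,0,0],"grip":1},
])

```text
clock: 10.35
position: [0.64, -0.1807, 0.0531]
ee_rot: [-0.005, 3.139, 0.005]
force: [0.0, 7.9, 9.4]
width: 0.194
```

Run:
```python
from h import *
i=snap("w5"); cv2.imwrite("pics/w5b.png",cv2.resize(i[80:270,130:510],(760,380)))
bars(i,st("w5"),ymax=245)
```

```text
10.35 [ 0.64   -0.1807  0.0531] [-0.005  3.139  0.005] [0.  7.9 9.4] 0.194
px [632.  19.] ctr [520.4 -22.5] size [16.7  8.8] ang 16.3
```

Emit:
jog_arm([
  {"xyz":[0,0,0],"twist":[0,0,0],"grip":0.13},
  {"xyz":[0,0,0],"twist":[0,0,0],"grip":0.13},
  {"xyz":[0,0,-0.5],"twist":[0,0,0],"grip":0.13},
  {"xyz":[0,0,-1.45],"twist":[0,0,0],"grip":0.13},
  {"xyz":[0,0,-1.45],"twist":[0,0,0],"grip":0.13},
])

```text
clock: 11.02
position: [0.641, -0.1856, 0.1433]
ee_rot: [0.0, 3.134, -0.004]
force: [0.1, -0.1, -0.9]
width: 0.434
```

Emit:
jog_arm([
  {"xyz":[2.7,1.11,0],"twist":[0,0,0],"grip":0.13},
  {"xyz":[2.7,1.11,0],"twist":[0,0,0],"grip":0.13},
  {"xyz":[2.7,1.11,0],"twist":[0,0,0],"grip":0.13},
  {"xyz":[2.7,1.11,0],"twist":[0,0,0],"grip":0.13},
  {"xyz":[2.7,1.11,0],"twist":[0,0,0],"grip":0.13},
])

```text
clock: 11.65
position: [0.4772, -0.1177, 0.1387]
ee_rot: [-0.001, 3.141, -0.0]
force: [-0.3, -0.2, 0.4]
width: 0.435
```

Run:
```python
from h import *
i=snap("w6"); cv2.imwrite("pics/w6b.png",cv2.resize(i[80:270,130:510],(760,380)))
bars(i,st("w6"),ymax=245)
```

```text
11.65 [ 0.4772 -0.1177  0.1387] [-1.000e-03  3.141e+00 -0.000e+00] [-0.3 -0.2  0.4] 0.435
px [446. 235.] ctr [5.079e+02 1.000e-01] size [22.2 27.3] ang 0.0
px [273. 198.] ctr [ 476.6 -159.3] size [134.4  52. ] ang 86.7
px [597. 192.] ctr [470.  128.6] size [90.3 45.7] ang 80.0
px [83. 41.] ctr [ 349.5 -294.3] size [ 32.7 106.6] ang 35.1
```

View pics/w6b.png

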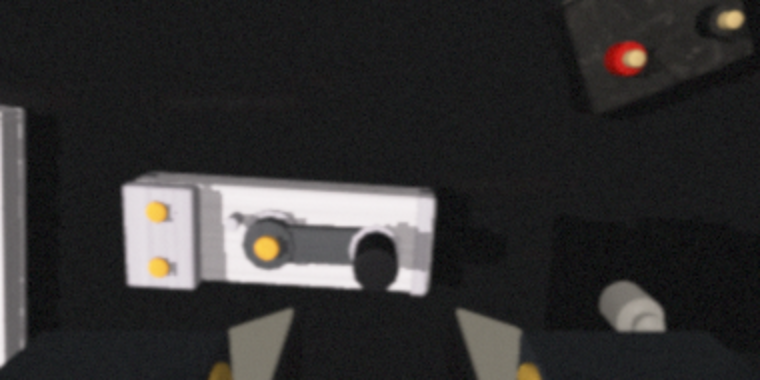

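Run:
```python
from h import *
s=st("w6");f=lambda x,y:(130+x/2,80+y/2)
print(ray("wrist",f(377,272),.062,s),ray("wrist",f(374,247),.034,s),ray("wrist",f(265,248),.04,s),ray("wrist",[f(157,212),f(159,267)],.036,s))
```

```text
[[ 0.47914667 -0.11616252  0.062     ]] [[ 0.47760897 -0.11730837  0.034     ]] [[ 0.47625458 -0.16217129  0.04      ]] [[ 0.46199878 -0.20658137  0.036     ]
 [ 0.48583297 -0.20804663  0.036     ]]
```

Emit:
jog_arm([
  {"xyz":[-0.01,0,0.8],"twist":[0,0,0],"grip":0.13},
  {"xyz":[-0.01,0,1.46],"twist":[0,0,0],"grip":0.13},
  {"xyz":[-0.01,0,1.46],"twist":[0,0,0],"grip":0.13},
  {"xyz":[-0.01,0,1.46],"twist":[0,0,0],"grip":1},
  {"xyz":[-0.01,0,1.46],"twist":[0,0,0],"grip":1},
])

```text
clock: 12.32
position: [0.4785, -0.1177, 0.0525]
ee_rot: [-0.001, 3.139, -0.001]
force: [0.7, 0.4, 0.2]
width: 0.262
```

Emit:
jog_arm([
  {"xyz":[0,0,0],"twist":[0,0,0],"grip":1},
  {"xyz":[0,0,0],"twist":[0,0,0],"grip":1},
  {"xyz":[0,0,0],"twist":[0,0,0],"grip":1},
])

```text
clock: 12.7
position: [0.4783, -0.1173, 0.0522]
ee_rot: [-0.001, 3.139, 0.0]
force: [0.9, 0.7, 8.2]
width: 0.186
```

Emit:
jog_arm([
  {"xyz":[0.07,0,0],"twist":[0,0,0],"grip":1},
  {"xyz":[0.15,-0.01,0],"twist":[0,0,0],"grip":1},
  {"xyz":[0.22,-0.03,0],"twist":[0,0,0],"grip":1},
  {"xyz":[0.29,-0.05,0],"twist":[0,0,0],"grip":1},
  {"xyz":[0.29,-0.05,0],"twist":[0,0,0],"grip":1},
])

```text
clock: 13.32
position: [0.4603, -0.1202, 0.0521]
ee_rot: [-0.001, 3.14, 0.001]
force: [-1.8, 1.0, 9.9]
width: 0.193
```

Emit:
jog_arm([
  {"xyz":[0.07,-0.03,0],"twist":[0,0,0],"grip":1},
  {"xyz":[0.14,-0.07,0],"twist":[0,0,0],"grip":1},
  {"xyz":[0.14,-0.07,0],"twist":[0,0,0],"grip":1},
])

```text
clock: 13.7
position: [0.4518, -0.1246, 0.0521]
ee_rot: [-0.001, 3.14, 0.0]
force: [-1.8, 0.5, 9.0]
width: 0.194
```

Emit:
jog_arm([
  {"xyz":[0.06,-0.05,0],"twist":[0,0,0],"grip":1},
  {"xyz":[0.115,-0.09,0],"twist":[0,0,0],"grip":1},
  {"xyz":[0.115,-0.09,0],"twist":[0,0,0],"grip":1},
])

```text
clock: 14.08
position: [0.4449, -0.1301, 0.0521]
ee_rot: [-0.001, 3.14, 0.0]
force: [-1.7, 1.2, 9.7]
width: 0.192
```

Emit:
jog_arm([
  {"xyz":[0.05,-0.05,0],"twist":[0,0,0],"grip":1},
  {"xyz":[0.1,-0.11,0],"twist":[0,0,0],"grip":1},
  {"xyz":[0.1,-0.11,0],"twist":[0,0,0],"grip":1},
])

```text
clock: 14.45
position: [0.4393, -0.1365, 0.052]
ee_rot: [-0.001, 3.139, 0.0]
force: [-0.3, 0.7, 8.0]
width: 0.188
```

Emit:
jog_arm([
  {"xyz":[0.03,-0.05,0],"twist":[0,0,0],"grip":1},
  {"xyz":[0.03,-0.05,0],"twist":[0,0,0],"grip":1},
])

```text
clock: 14.7
position: [0.4378, -0.1389, 0.052]
ee_rot: [-0.002, 3.139, 0.001]
force: [0.9, 3.6, 6.7]
width: 0.187
```

Run:
```python
from h import *
i=snap("w7"); cv2.imwrite("pics/w7b.png",cv2.resize(i[80:270,130:510],(760,380)))
```

```text
14.7 [ 0.4378 -0.1389  0.052 ] [-2.000e-03  3.139e+00  1.000e-03] [0.9 3.6 6.7] 0.187
```

Emit:
jog_arm([
  {"xyz":[0,0,0],"twist":[0,0,0],"grip":0.13},
  {"xyz":[0,0,0],"twist":[0,0,0],"grip":0.13},
  {"xyz":[0,0,-0.5],"twist":[0,0,0],"grip":0.13},
  {"xyz":[0,0,-1.47],"twist":[0,0,0],"grip":0.13},
  {"xyz":[0,0,-1.47],"twist":[0,0,0],"grip":0.13},
])

```text
clock: 15.38
position: [0.4389, -0.1404, 0.1426]
ee_rot: [-0.001, 3.135, -0.001]
force: [-0.2, 0.2, -0.3]
width: 0.437
```

Emit:
jog_arm([
  {"xyz":[-0.7,4.9,0],"twist":[0,0,0],"grip":0.13},
  {"xyz":[-0.7,4.9,0],"twist":[0,0,0],"grip":0.13},
  {"xyz":[-0.7,4.9,0],"twist":[0,0,0],"grip":0.13},
  {"xyz":[-0.7,4.9,0],"twist":[0,0,0],"grip":0.13},
  {"xyz":[-0.7,4.9,0],"twist":[0,0,0],"grip":0.13},
])

```text
clock: 16.0
position: [0.4779, 0.1572, 0.1385]
ee_rot: [0.004, -3.141, 0.0]
force: [1.2, 0.3, -0.5]
width: 0.437
```

Emit:
jog_arm([
  {"xyz":[0,0.83,0],"twist":[0,0,0],"grip":0.13},
  {"xyz":[0,0.83,0],"twist":[0,0,0],"grip":0.13},
  {"xyz":[0,0.83,0],"twist":[0,0,0],"grip":0.13},
])

```text
clock: 16.38
position: [0.4779, 0.2035, 0.1385]
ee_rot: [0.001, -3.14, 0.002]
force: [0.7, 0.0, 0.0]
width: 0.435
```

Run:
```python
from h import *
i=snap("w8"); cv2.imwrite("pics/w8b.png",cv2.resize(i[80:270,130:510],(760,380)))
bars(i,st("w8"),ymax=245)
```

```text
16.375 [0.4779 0.2035 0.1385] [ 1.00e-03 -3.14e+00  2.00e-03] [0.7 0.  0. ] 0.435
px [510. 237.] ctr [510.5 377.2] size [17.4 47.2] ang 0.0
px [ 99. 234.] ctr [511.3   6.5] size [19.8 42.6] ang 23.1
px [269. 195.] ctr [475.5 163. ] size [134.  52.] ang 80.0
px [459.  53.] ctr [360.7 311.3] size [ 16.2 121. ] ang 17.1
```

View pics/w8b.png

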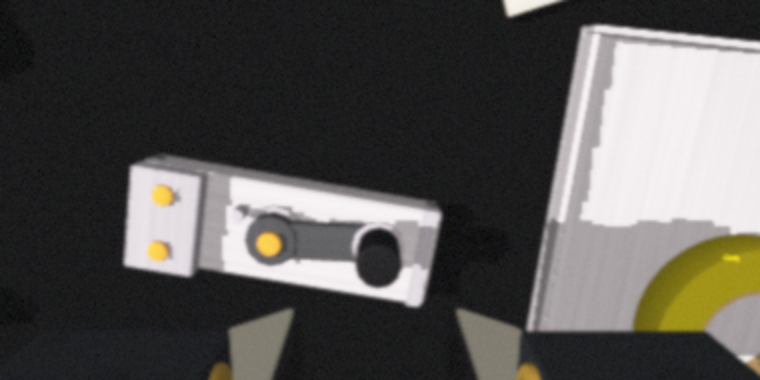

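Run:
```python
from h import *
s=st("w8");f=lambda x,y:(130+x/2,80+y/2)
k=ray("wrist",f(379,268),.062,s)[0];k2=ray("wrist",f(378,246),.034,s)[0];p=ray("wrist",f(268,243),.04,s)[0]
print(k,k2,p,ray("wrist",[f(162,195),f(158,251)],.036,s))
k=(k+k2)/2; d=(k-p)[:2]; print(np.hypot(*d)); a=np.arctan2(d[1],d[0]); print(a)
for t in np.arange(.1,1.05,.1):
    q=p[:2]+.045*np.array([np.cos(a+t),np.sin(a+t)])-p[:2]-.045*np.array([np.cos(a),np.sin(a)])
    print(round(t,1),(q*[-1,1]/.06).round(3))
```

```text
[0.47797901 0.20565035 0.062     ] [0.47754917 0.20540865 0.034     ] [0.47452965 0.16023712 0.04      ] [[0.45532577 0.11721794 0.036     ]
 [0.479202   0.11330422 0.036     ]]
0.04540772069935632
1.4995048211449227
0.1 [0.075 0.002]
0.2 [ 0.15  -0.004]
0.3 [ 0.223 -0.018]
0.4 [ 0.296 -0.038]
0.5 [ 0.365 -0.066]
0.6 [ 0.432 -0.101]
0.7 [ 0.494 -0.142]
0.8 [ 0.553 -0.189]
0.9 [ 0.606 -0.241]
1.0 [ 0.654 -0.299]
```

Emit:
jog_arm([
  {"xyz":[0,0.03,0.8],"twist":[0,0,0],"grip":0.13},
  {"xyz":[0,0.03,1.46],"twist":[0,0,0],"grip":0.13},
  {"xyz":[0,0.03,1.46],"twist":[0,0,0],"grip":0.13},
  {"xyz":[0,0.03,1.46],"twist":[0,0,0],"grip":1},
  {"xyz":[0,0.03,1.46],"twist":[0,0,0],"grip":1},
])

```text
clock: 17.05
position: [0.4796, 0.2062, 0.0534]
ee_rot: [-0.0, 3.139, 0.002]
force: [0.2, -0.3, 0.2]
width: 0.268
```

Emit:
jog_arm([
  {"xyz":[0,0,0],"twist":[0,0,0],"grip":1},
  {"xyz":[0,0,0],"twist":[0,0,0],"grip":1},
  {"xyz":[0,0,0],"twist":[0,0,0],"grip":1},
])

```text
clock: 17.42
position: [0.4793, 0.206, 0.053]
ee_rot: [-0.001, 3.14, 0.001]
force: [-0.1, -2.4, 8.9]
width: 0.191
```

Emit:
jog_arm([
  {"xyz":[0.075,0,0],"twist":[0,0,0],"grip":1},
  {"xyz":[0.15,0,0],"twist":[0,0,0],"grip":1},
  {"xyz":[0.22,-0.02,0],"twist":[0,0,0],"grip":1},
  {"xyz":[0.22,-0.02,0],"twist":[0,0,0],"grip":1},
])

```text
clock: 17.92
position: [0.4661, 0.2047, 0.0529]
ee_rot: [-0.0, 3.139, 0.001]
force: [0.5, -3.0, 7.6]
width: 0.194
```

Emit:
jog_arm([
  {"xyz":[0.075,-0.02,0],"twist":[0,0,0],"grip":1},
  {"xyz":[0.075,-0.02,0],"twist":[0,0,0],"grip":1},
  {"xyz":[0.075,-0.02,0],"twist":[0,0,0],"grip":1},
])

```text
clock: 18.3
position: [0.4625, 0.2042, 0.0529]
ee_rot: [-0.001, 3.138, 0.002]
force: [2.5, -0.2, 8.1]
width: 0.193
```

Emit:
jog_arm([
  {"xyz":[0.07,-0.03,0],"twist":[0,0,0],"grip":1},
  {"xyz":[0.07,-0.03,0],"twist":[0,0,0],"grip":1},
  {"xyz":[0.07,-0.03,0],"twist":[0,0,0],"grip":1},
])

```text
clock: 18.68
position: [0.4587, 0.2032, 0.053]
ee_rot: [-0.002, 3.137, 0.004]
force: [3.1, 2.1, 5.6]
width: 0.19
```

Emit:
jog_arm([
  {"xyz":[0.07,-0.035,0],"twist":[0,0,0],"grip":1},
  {"xyz":[0.07,-0.035,0],"twist":[0,0,0],"grip":1},
  {"xyz":[0.07,-0.035,0],"twist":[0,0,0],"grip":1},
])

```text
clock: 19.05
position: [0.4545, 0.2014, 0.053]
ee_rot: [-0.002, 3.137, 0.004]
force: [2.8, 3.9, 5.9]
width: 0.189
```

Emit:
jog_arm([
  {"xyz":[0,0,0],"twist":[0,0,0],"grip":0.13},
  {"xyz":[0,0,0],"twist":[0,0,0],"grip":0.13},
  {"xyz":[0,0,-0.5],"twist":[0,0,0],"grip":0.13},
  {"xyz":[0,0,-1.5],"twist":[0,0,0],"grip":0.13},
  {"xyz":[0,0,-2],"twist":[0,0,0],"grip":0.13},
])

```text
clock: 19.68
position: [0.4527, 0.1997, 0.1741]
ee_rot: [-0.001, 3.14, 0.001]
force: [-0.3, 0.9, -0.1]
width: 0.432
```

Emit:
jog_arm([
  {"xyz":[-1.6,-3.33,-2.6],"twist":[0,0,0],"grip":0.13},
  {"xyz":[-1.6,-3.33,-2.6],"twist":[0,0,0],"grip":0.13},
  {"xyz":[-1.6,-3.33,-2.6],"twist":[0,0,0],"grip":0.13},
  {"xyz":[-1.6,-3.33,-2.6],"twist":[0,0,0],"grip":0.13},
  {"xyz":[-1.6,-3.33,-2.6],"twist":[0,0,0],"grip":0.13},
])

```text
clock: 20.3
position: [0.5495, -0.0038, 0.3297]
ee_rot: [0.006, 3.139, -0.001]
force: [0.9, 0.6, 0.5]
width: 0.439
```

Emit:
jog_arm([
  {"xyz":[0,0,0],"twist":[0,0,0],"grip":0.13},
])

```text
clock: 20.42
position: [0.5486, -0.0008, 0.3277]
ee_rot: [0.002, 3.142, 0.0]
force: [-0.1, 0.6, -0.1]
width: 0.437
```

Run:
```python
from h import *
i=snap("w9"); bars(i,st("w9"),ymax=235)
c=i[40:290,130:510]; cv2.imwrite("pics/w9b.png",cv2.resize(c,(800,526),interpolation=cv2.INTER_CUBIC))
```

```text
20.425 [ 0.5486 -0.0008  0.3277] [2.000e-03 3.142e+00 0.000e+00] [-0.1  0.6 -0.1] 0.437
px [424. 225.] ctr [639.8 163.8] size [142.1  35.8] ang 89.9
px [208. 219.] ctr [ 636.6 -164.6] size [ 53.4 139.3] ang 7.2
px [201. 112.] ctr [ 475.4 -160.8] size [137.7  45.8] ang 88.6
px [437. 107.] ctr [466.4 162.6] size [134.1  54. ] ang 86.5
px [556.  19.] ctr [361.3 306.9] size [ 18.9 124.7] ang 17.6
px [78. 20.] ctr [ 359.6 -308. ] size [33.5 76.5] ang 35.0
```

View pics/w9b.png

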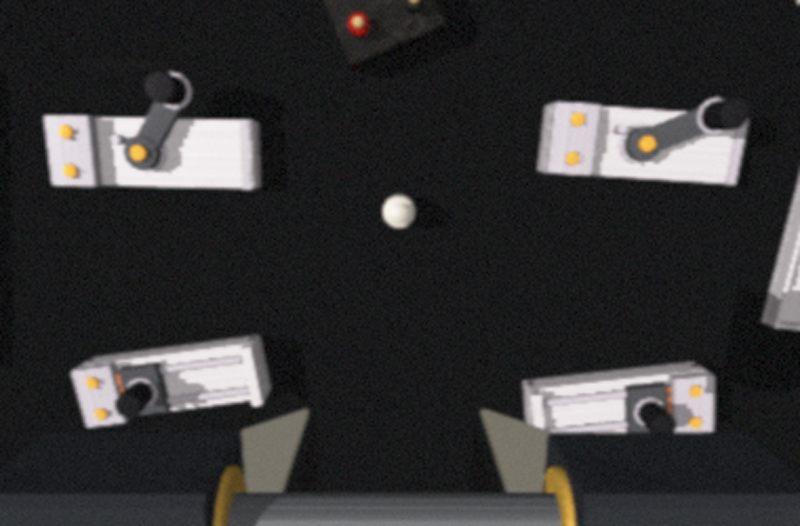

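Run:
```python
from h import *
s=st("w9");f=lambda x,y:(130+x*.475,40+y*.475)
def w(x,y,z): return ray("wrist",f(x,y),z,s)[0]
for n,k,kt,b in [("C",(139,390),(131,403),[(93,382),(102,413)]),("D",(650,411),(660,419),[(695,391),(695,422)])]:
    m=(w(*b[0],.036)+w(*b[1],.036))/2
    K=w(*k,.034); T=w(*kt,.062); print(n,m,K,T,np.linalg.norm((m-K)[:2]),np.linalg.norm((m-T)[:2]))
for n,p,k,t,b in [("A",(138,152),(176,90),(161,86),[(66,131),(70,170)]),("B",(648,143),(717,113),(733,111),[(577,119),(572,157)])]:
    P=w(*p,.04);K=w(*k,.034);T=w(*t,.062);d1=w(*b[0],.036);d2=w(*b[1],.036)
    u=(d2-d1);home=np.arctan2(u[0],-u[1])  # knob-side direction
    for q in(K,T):
        v=q-P; print(n,P,q,np.hypot(*v[:2]),np.arctan2(v[1],v[0]), "home dir",home)
```

```text
C [ 0.64377102 -0.21171968  0.036     ] [ 0.63880279 -0.18234472  0.034     ] [ 0.63763081 -0.17720994  0.062     ] 0.02979213478703 0.03505173376564959
D [0.65150158 0.21505683 0.036     ] [0.65564073 0.18404465 0.034     ] [0.64994562 0.17975987 0.062     ] 0.031287185809653464 0.035331235228316986
A [ 0.47546352 -0.16281831  0.04      ] [ 0.43806187 -0.13703344  0.034     ] 0.04542843516100734 2.5380131480896093 home dir 1.5376884895054215
A [ 0.47546352 -0.16281831  0.04      ] [ 0.43808939 -0.13697942  0.062     ] 0.045436483475518534 2.5366906558446622 home dir 1.5376884895054215
B [0.47064053 0.16084374 0.04      ] [0.45244913 0.20490656 0.034     ] 0.04767031851048593 1.9623323101511805 home dir 1.5078078212003396
B [0.47064053 0.16084374 0.04      ] [0.45268361 0.20125536 0.062     ] 0.04422160068210425 1.988942013173394 home dir 1.5078078212003396
```

Emit:
jog_arm([
  {"xyz":[-1.75,3.05,3.13],"twist":[0,0,0],"grip":0.13},
  {"xyz":[-1.75,3.05,3.13],"twist":[0,0,0],"grip":0.13},
  {"xyz":[-1.75,3.05,3.13],"twist":[0,0,0],"grip":0.13},
  {"xyz":[-1.75,3.05,3.13],"twist":[0,0,0],"grip":0.13},
  {"xyz":[-1.75,3.05,3.13],"twist":[0,0,0],"grip":0.13},
])

```text
clock: 21.1
position: [0.6501, 0.1886, 0.135]
ee_rot: [0.01, -3.135, -0.001]
force: [-0.0, -1.0, 1.1]
width: 0.433
```

Emit:
jog_arm([
  {"xyz":[0,0,0],"twist":[0,0,0],"grip":0.13},
  {"xyz":[0,0,0],"twist":[0,0,0],"grip":0.13},
])

```text
clock: 21.35
position: [0.6522, 0.1834, 0.1395]
ee_rot: [0.002, -3.14, 0.001]
force: [0.5, -0.8, 0.1]
width: 0.437
```

Emit:
jog_arm([
  {"xyz":[-0.02,-0.02,0.8],"twist":[0,0,0],"grip":0.13},
  {"xyz":[-0.02,-0.02,1.47],"twist":[0,0,0],"grip":0.13},
  {"xyz":[-0.02,-0.02,1.47],"twist":[0,0,0],"grip":0.13},
  {"xyz":[-0.02,-0.02,1.47],"twist":[0,0,0],"grip":1},
  {"xyz":[-0.02,-0.02,1.47],"twist":[0,0,0],"grip":1},
])

```text
clock: 21.98
position: [0.6559, 0.182, 0.0543]
ee_rot: [-0.001, 3.138, 0.002]
force: [0.9, -0.1, 1.3]
width: 0.264
```

Emit:
jog_arm([
  {"xyz":[0,0,0],"twist":[0,0,0],"grip":1},
  {"xyz":[0,0,0],"twist":[0,0,0],"grip":1},
  {"xyz":[0,0,0],"twist":[0,0,0],"grip":1},
])

```text
clock: 22.35
position: [0.6556, 0.1819, 0.0536]
ee_rot: [-0.001, 3.139, 0.001]
force: [-0.2, -2.1, 8.4]
width: 0.191
```

Emit:
jog_arm([
  {"xyz":[-0.01,-0.1,0],"twist":[0,0,0],"grip":1},
  {"xyz":[-0.02,-0.2,0],"twist":[0,0,0],"grip":1},
  {"xyz":[-0.03,-0.3,0],"twist":[0,0,0],"grip":1},
  {"xyz":[-0.05,-0.4,0],"twist":[0,0,0],"grip":1},
  {"xyz":[-0.06,-0.5,0],"twist":[0,0,0],"grip":1},
])

```text
clock: 22.98
position: [0.6592, 0.1523, 0.0536]
ee_rot: [-0.001, 3.139, 0.002]
force: [-1.8, 0.5, 8.1]
width: 0.194
```

Emit:
jog_arm([
  {"xyz":[-0.01,-0.1,0],"twist":[0,0,0],"grip":1},
  {"xyz":[-0.02,-0.2,0],"twist":[0,0,0],"grip":1},
  {"xyz":[-0.03,-0.3,0],"twist":[0,0,0],"grip":1},
  {"xyz":[-0.05,-0.4,0],"twist":[0,0,0],"grip":1},
  {"xyz":[-0.06,-0.48,0],"twist":[0,0,0],"grip":1},
])

```text
clock: 23.6
position: [0.6627, 0.1232, 0.0536]
ee_rot: [-0.001, 3.14, 0.002]
force: [-3.0, 0.2, 9.6]
width: 0.191
```

Emit:
jog_arm([
  {"xyz":[0,-0.05,0],"twist":[0,0,0],"grip":1},
  {"xyz":[0,-0.05,0],"twist":[0,0,0],"grip":1},
  {"xyz":[0,-0.05,0],"twist":[0,0,0],"grip":1},
])

```text
clock: 23.98
position: [0.6628, 0.1219, 0.0536]
ee_rot: [-0.003, 3.139, 0.004]
force: [-1.4, 3.3, 7.0]
width: 0.194
```

Emit:
jog_arm([
  {"xyz":[0,-0.04,0],"twist":[0,0,0],"grip":1},
  {"xyz":[0,-0.04,0],"twist":[0,0,0],"grip":1},
])

```text
clock: 24.22
position: [0.6629, 0.1205, 0.0536]
ee_rot: [-0.004, 3.139, 0.006]
force: [-0.9, 5.5, 6.8]
width: 0.192
```

Emit:
jog_arm([
  {"xyz":[0,0,0],"twist":[0,0,0],"grip":0.13},
  {"xyz":[0,0,0],"twist":[0,0,0],"grip":0.13},
  {"xyz":[0,0,-0.5],"twist":[0,0,0],"grip":0.13},
  {"xyz":[0,0,-1.44],"twist":[0,0,0],"grip":0.13},
  {"xyz":[0,0,-1.44],"twist":[0,0,0],"grip":0.13},
])

```text
clock: 24.85
position: [0.6648, 0.1172, 0.1429]
ee_rot: [0.0, 3.134, 0.002]
force: [1.0, -0.3, -0.1]
width: 0.439
```

Emit:
jog_arm([
  {"xyz":[0.38,-4.99,0],"twist":[0,0,0],"grip":0.13},
  {"xyz":[0.38,-4.99,0],"twist":[0,0,0],"grip":0.13},
  {"xyz":[0.38,-4.99,0],"twist":[0,0,0],"grip":0.13},
  {"xyz":[0.38,-4.99,0],"twist":[0,0,0],"grip":0.13},
  {"xyz":[0.38,-4.99,0],"twist":[0,0,0],"grip":0.13},
])

```text
clock: 25.48
position: [0.6379, -0.1852, 0.1374]
ee_rot: [-0.002, -3.14, 0.001]
force: [0.8, 0.9, 0.6]
width: 0.435
```

Emit:
jog_arm([
  {"xyz":[0,0,0],"twist":[0,0,0],"grip":0.13},
  {"xyz":[0,0,0],"twist":[0,0,0],"grip":0.13},
])

```text
clock: 25.72
position: [0.6389, -0.1812, 0.1374]
ee_rot: [0.001, -3.141, -0.001]
force: [0.5, 1.4, -0.3]
width: 0.438
```

Run:
```python
from h import *
i=snap("w10"); bars(i,st("w10"),ymax=245)
```

```text
25.725 [ 0.6389 -0.1812  0.1374] [ 1.000e-03 -3.141e+00 -1.000e-03] [ 0.5  1.4 -0.3] 0.438
px [330. 201.] ctr [ 641.6 -171.2] size [ 59.8 156. ] ang 9.0
px [552.  44.] ctr [515.4  -1.6] size [21.3 38.9] ang 13.6
px [345.   9.] ctr [ 492.9 -160.1] size [131.2  13.7] ang 90.0
```

Emit:
jog_arm([
  {"xyz":[-0.01,0,0.8],"twist":[0,0,0],"grip":0.13},
  {"xyz":[-0.01,0,1.4],"twist":[0,0,0],"grip":0.13},
  {"xyz":[-0.01,0,1.4],"twist":[0,0,0],"grip":0.13},
  {"xyz":[-0.01,0,1.4],"twist":[0,0,0],"grip":1},
  {"xyz":[-0.01,0,1.4],"twist":[0,0,0],"grip":1},
])

```text
clock: 26.4
position: [0.6411, -0.1817, 0.056]
ee_rot: [-0.002, 3.139, -0.001]
force: [0.3, 0.4, -0.6]
width: 0.269
```

Emit:
jog_arm([
  {"xyz":[0,0,0],"twist":[0,0,0],"grip":1},
  {"xyz":[0,0,0],"twist":[0,0,0],"grip":1},
  {"xyz":[0,0,0],"twist":[0,0,0],"grip":1},
])

```text
clock: 26.78
position: [0.6409, -0.1813, 0.0557]
ee_rot: [-0.002, 3.139, 0.001]
force: [-0.7, 2.8, 7.0]
width: 0.191
```

Emit:
jog_arm([
  {"xyz":[0.01,0.1,0],"twist":[0,0,0],"grip":1},
  {"xyz":[0.03,0.2,0],"twist":[0,0,0],"grip":1},
  {"xyz":[0.04,0.3,0],"twist":[0,0,0],"grip":1},
  {"xyz":[0.05,0.4,0],"twist":[0,0,0],"grip":1},
  {"xyz":[0.07,0.5,0],"twist":[0,0,0],"grip":1},
])

```text
clock: 27.4
position: [0.6369, -0.1522, 0.0557]
ee_rot: [-0.001, 3.138, -0.001]
force: [0.7, -0.8, 5.5]
width: 0.193
```

Emit:
jog_arm([
  {"xyz":[0.01,0.1,0],"twist":[0,0,0],"grip":1},
  {"xyz":[0.03,0.2,0],"twist":[0,0,0],"grip":1},
  {"xyz":[0.04,0.3,0],"twist":[0,0,0],"grip":1},
  {"xyz":[0.05,0.4,0],"twist":[0,0,0],"grip":1},
  {"xyz":[0.07,0.48,0],"twist":[0,0,0],"grip":1},
])

```text
clock: 28.02
position: [0.6329, -0.1232, 0.0557]
ee_rot: [-0.001, 3.138, -0.001]
force: [1.7, -1.2, 5.5]
width: 0.189
```

Emit:
jog_arm([
  {"xyz":[0,0.07,0],"twist":[0,0,0],"grip":1},
  {"xyz":[0,0.07,0],"twist":[0,0,0],"grip":1},
  {"xyz":[0,0.07,0],"twist":[0,0,0],"grip":1},
])

```text
clock: 28.4
position: [0.6326, -0.1202, 0.0557]
ee_rot: [0.0, 3.138, -0.003]
force: [1.1, -2.5, 6.3]
width: 0.191
```

Emit:
jog_arm([
  {"xyz":[0,0.05,0],"twist":[0,0,0],"grip":1},
  {"xyz":[0,0.05,0],"twist":[0,0,0],"grip":1},
])

```text
clock: 28.65
position: [0.6325, -0.1181, 0.0557]
ee_rot: [0.001, 3.138, -0.004]
force: [0.2, -4.3, 5.6]
width: 0.196
```

Emit:
jog_arm([
  {"xyz":[0,0,0],"twist":[0,0,0],"grip":0.13},
  {"xyz":[0,0,0],"twist":[0,0,0],"grip":0.13},
  {"xyz":[0,0,-0.5],"twist":[0,0,0],"grip":0.13},
  {"xyz":[0,0,-1.4],"twist":[0,0,0],"grip":0.13},
  {"xyz":[0,0,-1.4],"twist":[0,0,0],"grip":0.13},
])

```text
clock: 29.28
position: [0.6339, -0.116, 0.1423]
ee_rot: [-0.002, 3.135, -0.001]
force: [0.1, -1.2, -0.5]
width: 0.435
```

Emit:
jog_arm([
  {"xyz":[3.25,-0.33,0],"twist":[0,0,0],"grip":0.13},
  {"xyz":[3.25,-0.33,0],"twist":[0,0,0],"grip":0.13},
  {"xyz":[3.25,-0.33,0],"twist":[0,0,0],"grip":0.13},
  {"xyz":[3.25,-0.33,0],"twist":[0,0,0],"grip":0.13},
  {"xyz":[3.25,-0.33,0],"twist":[0,0,0],"grip":0.13},
])

```text
clock: 29.9
position: [0.4365, -0.1354, 0.1381]
ee_rot: [-0.001, 3.141, 0.001]
force: [0.3, -0.7, -0.2]
width: 0.435
```

Emit:
jog_arm([
  {"xyz":[0,0,0],"twist":[0,0,0],"grip":0.13},
  {"xyz":[0,0,0],"twist":[0,0,0],"grip":0.13},
])

```text
clock: 30.15
position: [0.4376, -0.1355, 0.138]
ee_rot: [-0.003, 3.141, -0.001]
force: [-0.4, -0.5, -0.5]
width: 0.432
```

Run:
```python
from h import *
i=snap("w11"); bars(i,st("w11"),ymax=245)
P=np.array([.4755,-.1628])
a0=np.arctan2(*(np.array([.438,-.137])-P)[::-1]); print(a0)
k=lambda a:P+.045*np.array([np.cos(a),np.sin(a)])
for t in np.arange(.2,1.15,.2): print(round(t,1),((k(a0-t)-k(a0))*[-1,1]/.06).round(3))
P=np.array([.4706,.1608]); a0=1.978
for t in np.arange(.1,.65,.1): print(round(t,1),((k(a0-t)-k(a0))*[-1,1]/.06).round(3))
```

```text
30.15 [ 0.4376 -0.1355  0.138 ] [-3.000e-03  3.141e+00 -1.000e-03] [-0.4 -0.5 -0.5] 0.432
px [343. 233.] ctr [ 463.7 -112. ] size [30.5 80.8] ang 0.1
px [255. 226.] ctr [ 462.9 -189.2] size [32.4 76.3] ang 0.1
px [600. 226.] ctr [459.5 121.6] size [70.9 38.8] ang 89.7
px [134.  76.] ctr [ 336.  -279.8] size [ 32.8 145.6] ang 35.9
px [629.  34.] ctr [307.8  95.1] size [42.8 24.3] ang 16.1
2.5389658641548993
0.2 [-0.097  0.114]
0.4 [-0.214  0.207]
0.6 [-0.348  0.275]
0.8 [-0.492  0.314]
1.0 [-0.642  0.325]
0.1 [-0.07   0.026]
0.2 [-0.143  0.045]
0.3 [-0.217  0.057]
0.4 [-0.292  0.061]
0.5 [-0.367  0.058]
0.6 [-0.441  0.047]
```

Emit:
jog_arm([
  {"xyz":[0,-0.02,0.8],"twist":[0,0,0],"grip":0.13},
  {"xyz":[0,-0.02,1.41],"twist":[0,0,0],"grip":0.13},
  {"xyz":[0,-0.02,1.41],"twist":[0,0,0],"grip":0.13},
  {"xyz":[0,-0.02,1.41],"twist":[0,0,0],"grip":1},
  {"xyz":[0,-0.02,1.41],"twist":[0,0,0],"grip":1},
])

```text
clock: 30.82
position: [0.4375, -0.1371, 0.0549]
ee_rot: [-0.001, 3.139, -0.0]
force: [0.5, -0.1, 0.8]
width: 0.263
```

Emit:
jog_arm([
  {"xyz":[0,0,0],"twist":[0,0,0],"grip":1},
  {"xyz":[0,0,0],"twist":[0,0,0],"grip":1},
  {"xyz":[0,0,0],"twist":[0,0,0],"grip":1},
])

```text
clock: 31.2
position: [0.4372, -0.137, 0.0544]
ee_rot: [-0.001, 3.14, -0.0]
force: [-0.5, 0.3, 8.3]
width: 0.189
```

Emit:
jog_arm([
  {"xyz":[-0.1,0.11,0],"twist":[0,0,0],"grip":1},
  {"xyz":[-0.21,0.21,0],"twist":[0,0,0],"grip":1},
  {"xyz":[-0.35,0.275,0],"twist":[0,0,0],"grip":1},
  {"xyz":[-0.49,0.31,0],"twist":[0,0,0],"grip":1},
  {"xyz":[-0.57,0.32,0],"twist":[0,0,0],"grip":1},
])

```text
clock: 31.82
position: [0.4719, -0.1185, 0.0545]
ee_rot: [-0.0, 3.139, -0.002]
force: [-0.4, -4.0, 6.2]
width: 0.193
```

Emit:
jog_arm([
  {"xyz":[-0.04,0.0,0],"twist":[0,0,0],"grip":1},
  {"xyz":[-0.08,0.0,0],"twist":[0,0,0],"grip":1},
  {"xyz":[-0.08,0.0,0],"twist":[0,0,0],"grip":1},
])

```text
clock: 32.2
position: [0.4751, -0.1185, 0.0544]
ee_rot: [0.0, 3.141, -0.001]
force: [-5.3, -2.3, 10.9]
width: 0.188
```

Emit:
jog_arm([
  {"xyz":[-0.04,0.0,0],"twist":[0,0,0],"grip":1},
  {"xyz":[-0.04,0.0,0],"twist":[0,0,0],"grip":1},
])

```text
clock: 32.45
position: [0.4763, -0.1184, 0.0541]
ee_rot: [-0.001, -3.14, 0.0]
force: [-7.9, -2.5, 12.6]
width: 0.191
```

Emit:
jog_arm([
  {"xyz":[-0.04,0.0,0],"twist":[0,0,0],"grip":1},
  {"xyz":[-0.04,0.0,0],"twist":[0,0,0],"grip":1},
])

```text
clock: 32.7
position: [0.4786, -0.1184, 0.054]
ee_rot: [-0.001, -3.14, 0.0]
force: [-6.4, -2.5, 9.5]
width: 0.188
```

Emit:
jog_arm([
  {"xyz":[0,0,0],"twist":[0,0,0],"grip":0.13},
  {"xyz":[0,0,0],"twist":[0,0,0],"grip":0.13},
  {"xyz":[0,0,-0.5],"twist":[0,0,0],"grip":0.13},
  {"xyz":[0,0,-1.42],"twist":[0,0,0],"grip":0.13},
  {"xyz":[0,0,-1.42],"twist":[0,0,0],"grip":0.13},
])

```text
clock: 33.33
position: [0.4827, -0.118, 0.1422]
ee_rot: [-0.002, 3.135, -0.001]
force: [-0.3, 0.1, -0.1]
width: 0.435
```

Emit:
jog_arm([
  {"xyz":[0.43,4.7,0],"twist":[0,0,0],"grip":0.13},
  {"xyz":[0.43,4.7,0],"twist":[0,0,0],"grip":0.13},
  {"xyz":[0.43,4.7,0],"twist":[0,0,0],"grip":0.13},
  {"xyz":[0.43,4.7,0],"twist":[0,0,0],"grip":0.13},
  {"xyz":[0.43,4.7,0],"twist":[0,0,0],"grip":0.13},
])

```text
clock: 33.95
position: [0.4529, 0.1682, 0.1381]
ee_rot: [0.008, -3.141, -0.001]
force: [0.1, -1.3, -0.6]
width: 0.434
```

Emit:
jog_arm([
  {"xyz":[0,0.64,0],"twist":[0,0,0],"grip":0.13},
  {"xyz":[0,0.64,0],"twist":[0,0,0],"grip":0.13},
  {"xyz":[0,0.64,0],"twist":[0,0,0],"grip":0.13},
])

```text
clock: 34.33
position: [0.4537, 0.2021, 0.1381]
ee_rot: [0.001, -3.141, 0.001]
force: [0.2, -0.6, -0.5]
width: 0.429
```

Run:
```python
from h import *
i=snap("w12"); bars(i,st("w12"),ymax=245)
```

```text
34.325 [0.4537 0.2021 0.1381] [ 1.000e-03 -3.141e+00  1.000e-03] [ 0.2 -0.6 -0.5] 0.429
px [271. 217.] ctr [470.4 162.7] size [134.5  54.1] ang 86.9
px [457.  84.] ctr [359.5 311.1] size [ 16.3 121.1] ang 17.2
px [628.  22.] ctr [318.8 433. ] size [42.5 21.3] ang 16.0
px [202.  17.] ctr [311.6 116.6] size [26.1 31. ] ang 70.0
```

Emit:
jog_arm([
  {"xyz":[0.01,0,0.8],"twist":[0,0,0],"grip":0.13},
  {"xyz":[0.01,0,1.41],"twist":[0,0,0],"grip":0.13},
  {"xyz":[0.01,0,1.41],"twist":[0,0,0],"grip":0.13},
  {"xyz":[0.01,0,1.41],"twist":[0,0,0],"grip":1},
  {"xyz":[0.01,0,1.41],"twist":[0,0,0],"grip":1},
])

```text
clock: 35.0
position: [0.4546, 0.203, 0.0556]
ee_rot: [-0.0, 3.139, 0.002]
force: [0.0, -0.4, -0.4]
width: 0.271
```

Emit:
jog_arm([
  {"xyz":[0,0,0],"twist":[0,0,0],"grip":1},
  {"xyz":[0,0,0],"twist":[0,0,0],"grip":1},
  {"xyz":[0,0,0],"twist":[0,0,0],"grip":1},
])

```text
clock: 35.38
position: [0.4545, 0.2027, 0.0552]
ee_rot: [-0.0, 3.14, 0.001]
force: [-0.5, -2.0, 6.9]
width: 0.188
```

Emit:
jog_arm([
  {"xyz":[-0.07,0.03,0],"twist":[0,0,0],"grip":1},
  {"xyz":[-0.14,0.045,0],"twist":[0,0,0],"grip":1},
  {"xyz":[-0.22,0.055,0],"twist":[0,0,0],"grip":1},
  {"xyz":[-0.29,0.06,0],"twist":[0,0,0],"grip":1},
  {"xyz":[-0.29,0.06,0],"twist":[0,0,0],"grip":1},
])

```text
clock: 36.0
position: [0.472, 0.2053, 0.0552]
ee_rot: [0.001, 3.14, -0.001]
force: [0.6, -5.6, 9.2]
width: 0.193
```

Emit:
jog_arm([
  {"xyz":[-0.04,0.0,0],"twist":[0,0,0],"grip":1},
  {"xyz":[-0.08,0.0,0],"twist":[0,0,0],"grip":1},
  {"xyz":[-0.08,0.0,0],"twist":[0,0,0],"grip":1},
])

```text
clock: 36.38
position: [0.474, 0.2053, 0.0547]
ee_rot: [0.001, -3.138, 0.002]
force: [-6.8, -4.2, 12.3]
width: 0.197
```

Emit:
jog_arm([
  {"xyz":[-0.06,0.0,0],"twist":[0,0,0],"grip":1},
  {"xyz":[-0.06,0.0,0],"twist":[0,0,0],"grip":1},
])

```text
clock: 36.62
position: [0.4778, 0.2057, 0.0546]
ee_rot: [0.001, -3.139, 0.001]
force: [-5.1, -2.2, 7.5]
width: 0.191
```

Emit:
jog_arm([
  {"xyz":[-0.05,0.0,0],"twist":[0,0,0],"grip":1},
  {"xyz":[-0.05,0.0,0],"twist":[0,0,0],"grip":1},
])

```text
clock: 36.88
position: [0.4807, 0.2057, 0.0546]
ee_rot: [0.001, -3.139, 0.001]
force: [-7.2, -3.1, 9.6]
width: 0.192
```

Emit:
jog_arm([
  {"xyz":[0,0,0],"twist":[0,0,0],"grip":0.13},
  {"xyz":[0,0,0],"twist":[0,0,0],"grip":0.13},
  {"xyz":[0,0,-0.5],"twist":[0,0,0],"grip":0.13},
  {"xyz":[0,0,-1.5],"twist":[0,0,0],"grip":0.13},
  {"xyz":[0,0,-2],"twist":[0,0,0],"grip":0.13},
])

```text
clock: 37.5
position: [0.4836, 0.2069, 0.1771]
ee_rot: [-0.001, 3.138, 0.003]
force: [0.7, -0.4, -0.3]
width: 0.436
```

Emit:
jog_arm([
  {"xyz":[-1.15,-3.43,-2.6],"twist":[0,0,0],"grip":0.13},
  {"xyz":[-1.15,-3.43,-2.6],"twist":[0,0,0],"grip":0.13},
  {"xyz":[-1.15,-3.43,-2.6],"twist":[0,0,0],"grip":0.13},
  {"xyz":[-1.15,-3.43,-2.6],"twist":[0,0,0],"grip":0.13},
  {"xyz":[-1.15,-3.43,-2.6],"twist":[0,0,0],"grip":0.13},
])

```text
clock: 38.12
position: [0.553, -0.0035, 0.3329]
ee_rot: [0.007, 3.137, -0.001]
force: [0.4, 0.9, 0.6]
width: 0.435
```

Emit:
jog_arm([
  {"xyz":[0,0,0],"twist":[0,0,0],"grip":-1},
  {"xyz":[0,0,0],"twist":[0,0,0],"grip":-1},
])

```text
clock: 38.38
position: [0.5507, 0.0027, 0.3288]
ee_rot: [0.005, -3.139, -0.001]
force: [-0.4, -0.1, -0.3]
width: 0.606
```

Run:
```python
from h import *
i=snap("w13"); bars(i,st("w13"),ymax=235)
c=i[40:290,0:510]; cv2.imwrite("pics/w13b.png",cv2.resize(c,(800,392),interpolation=cv2.INTER_CUBIC))
```

```text
38.375 [0.5507 0.0027 0.3288] [ 5.000e-03 -3.139e+00 -1.000e-03] [-0.4 -0.1 -0.3] 0.606
px [421. 225.] ctr [640.8 162.9] size [ 35.9 140.8] ang 0.1
px [213. 218.] ctr [ 632.9 -162.7] size [ 52.2 138.1] ang 4.1
px [199. 110.] ctr [ 476.1 -160.4] size [137.9  46.4] ang 88.2
px [436. 108.] ctr [471.2 163.8] size [134.1  46.2] ang 84.6
px [554.  20.] ctr [361.3 306.8] size [ 18.8 124.1] ang 17.2
px [75. 18.] ctr [ 361.2 -311.2] size [33.5 69.7] ang 36.5
```

View pics/w13b.png

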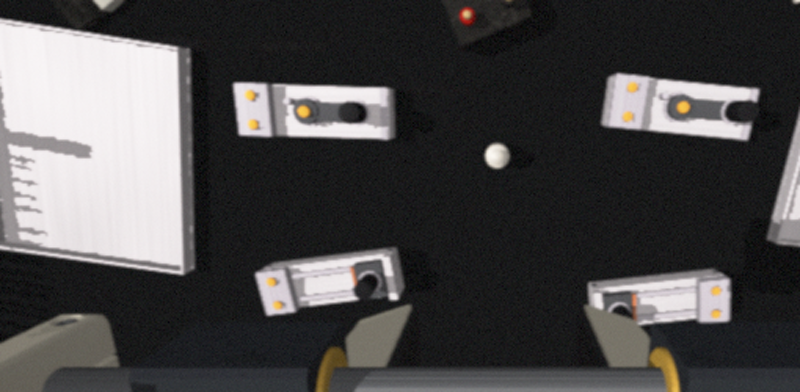

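Run:
```python
from h import *
s=st("w13");f=lambda x,y:(x*.6375,40+y*.6375)
def w(x,y,z): return ray("wrist",f(x,y),z,s)[0]
for n,p,t,b in [("A",(304,111),(351,112),[(250,96),(254,125)]),("B",(683,107),(741,111),[(633,87),(628,117)])]:
    P=w(*p,.04);T=w(*t,.062);d1=w(*b[0],.036);d2=w(*b[1],.036);u=d2-d1
    print(n,"piv",P,"knob",T,"bolts",(d1+d2)/2,np.degrees(np.arctan2(*(T-P)[1::-1])),"home",np.degrees(np.arctan2(u[0],-u[1])))
a,b,c=w(189,47,.018),w(191,272,.018),w(0,20,.018); print("tray",a,b,c,np.linalg.norm(a-b))
print(arm.observe()["joints"].round(3))
# top-image tray E blob
i=cv2.imread("pics/top0.png");h=cv2.cvtColor(i,cv2.COLOR_BGR2HSV)
m=((h[...,2]>95)&(h[...,1]<60)).astype(np.uint8);m[:165]=0;m[255:]=0;m[:,:415]=0;m[:,485:]=0
m=cv2.morphologyEx(m,cv2.MORPH_CLOSE,np.ones((7,7)))
k=max(cv2.findContours(m,0,1)[0],key=cv2.contourArea);r=ray("top",k[:,0],.018)[:,:2].astype(np.float32)*1000
print(cv2.minAreaRect(r),cv2.boundingRect(k))
```

```text
A piv [ 0.4758398  -0.16208309  0.04      ] knob [ 0.47653516 -0.11571521  0.062     ] bolts [ 0.47563184 -0.20836434  0.036     ] 89.14081711737285 home 90.46120606509686
B piv [0.47173751 0.16149276 0.04      ] knob [0.47494789 0.20093833 0.062     ] bolts [0.46779955 0.11741639 0.036     ] 85.34708972490903 home 84.47745903703799
tray [ 0.42274756 -0.26443948  0.018     ] [ 0.62816921 -0.29759308  0.018     ] [ 0.40172566 -0.42234419  0.018     ] 0.2080798303924135
[-0.441  0.255  0.439  1.639 -0.113  1.276  1.593]
((487.8242492675781, -379.2262268066406), (191.7616729736328, 268.62652587890625), 81.58425903320312) (423, 179, 58, 74)
```

Emit:
jog_arm([
  {"xyz":[1.33,2.54,2.98],"twist":[0,0,-4.23],"grip":-1},
  {"xyz":[1.33,2.54,2.98],"twist":[0,0,-4.23],"grip":-1},
  {"xyz":[1.33,2.54,2.98],"twist":[0,0,-4.23],"grip":-1},
  {"xyz":[1.33,2.54,2.98],"twist":[0,0,-4.23],"grip":-1},
  {"xyz":[1.33,2.54,2.98],"twist":[0,0,-4.23],"grip":-1},
], force=60)

```text
clock: 39.05
position: [0.4666, 0.1564, 0.1477]
ee_rot: [1.146, -2.917, -0.002]
force: [0.6, -1.6, 0.7]
width: 0.996
```

```bash
python3 -c "
from h import *
s=arm.observe();print(s['joints'].round(3),s['position'],R.from_rotvec(s['ee_rot']).as_matrix().round(3))"
```

```text
[-0.581  0.328  0.19   2.008 -0.086  0.821  1.978] [0.46655299 0.15637965 0.14767901] [[-0.733 -0.681 -0.008]
 [-0.681  0.733 -0.002]
 [ 0.007  0.004 -1.   ]]
```

Emit:
jog_arm([
  {"xyz":[0,0,0],"twist":[0,0,4.59],"grip":-1},
  {"xyz":[0,0,0],"twist":[0,0,4.59],"grip":-1},
  {"xyz":[0,0,0],"twist":[0,0,4.59],"grip":-1},
  {"xyz":[0,0,0],"twist":[0,0,4.59],"grip":-1},
  {"xyz":[0,0,0],"twist":[0,0,4.59],"grip":-1},
])

```text
clock: 39.67
position: [0.4714, 0.1533, 0.1515]
ee_rot: [-0.104, -3.14, 0.0]
force: [0.8, 1.0, 0.5]
width: 1.001
```

Emit:
jog_arm([
  {"xyz":[0,0,0],"twist":[0,0,4.59],"grip":-1},
  {"xyz":[0,0,0],"twist":[0,0,4.59],"grip":-1},
  {"xyz":[0,0,0],"twist":[0,0,4.59],"grip":-1},
  {"xyz":[0,0,0],"twist":[0,0,4.59],"grip":-1},
  {"xyz":[0,0,0],"twist":[0,0,4.59],"grip":-1},
])

```text
clock: 40.3
position: [0.4714, 0.1533, 0.1515]
ee_rot: [-1.32, -2.851, 0.0]
force: [0.4, 0.8, 0.5]
width: 1.0
```

Emit:
jog_arm([
  {"xyz":[0,0,0],"twist":[0,0,4.59],"grip":-1},
  {"xyz":[0,0,0],"twist":[0,0,4.59],"grip":-1},
  {"xyz":[0,0,0],"twist":[0,0,4.59],"grip":-1},
  {"xyz":[0,0,0],"twist":[0,0,4.59],"grip":-1},
  {"xyz":[0,0,0],"twist":[0,0,4.59],"grip":-1},
])

```text
clock: 40.92
position: [0.4714, 0.1534, 0.1515]
ee_rot: [-2.327, -2.111, 0.0]
force: [-0.4, -0.4, 0.4]
width: 0.998
```

```bash
python3 -c "
from h import *
i=snap('w14')
s=arm.observe();print(s['joints'].round(3),R.from_rotvec(s['ee_rot']).as_matrix().round(3))
bars(i,st('w14'),ymax=330)
cv2.imwrite('pics/w14b.png',i[60:360,130:510])"
```

```text
40.925 [0.4714 0.1534 0.1515] [-2.327 -2.111  0.   ] [-0.4 -0.4  0.4] 0.998
[-1.023  0.399  0.8    2.034 -0.377  0.858 -0.108] [[ 0.098  0.995 -0.   ]
 [ 0.995 -0.098  0.   ]
 [-0.    -0.    -1.   ]]
px [448. 316.] ctr [592.7  14. ] size [31.1 30.7] ang 84.4
px [185. 316.] ctr [325.8  40.2] size [31.1 30.8] ang 84.4
px [613. 272.] ctr [754.2  50.4] size [ 46.2 110.8] ang 32.6
px [437. 257.] ctr [579.5  81.8] size [25.7 74.6] ang 43.0
px [168. 249.] ctr [323.3 111.9] size [ 44.  114.4] ang 80.9
px [ 19. 258.] ctr [170.3 116.3] size [116.1  63.3] ang 45.5
px [316. 180.] ctr [471.8 163.8] size [134.8  46.2] ang 84.4
px [521. 174.] ctr [655.5 159.8] size [ 61.7 137.9] ang 6.5
px [174.  43.] ctr [371.2 290.5] size [16.9 74.3] ang 17.2
```

View pics/w14b.png

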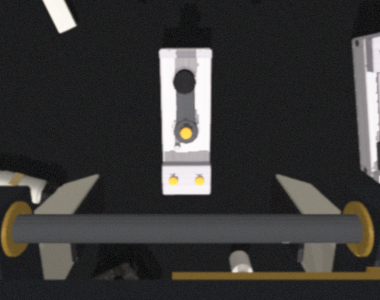

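Emit:
jog_arm([
  {"xyz":[0,0,1],"twist":[0,0,0],"grip":-1},
  {"xyz":[0,0,1.9],"twist":[0,0,0],"grip":-1},
  {"xyz":[0,0,2.2],"twist":[0,0,0],"grip":-1},
  {"xyz":[0,0,2.28],"twist":[0,0,0],"grip":-1},
  {"xyz":[0,0,2.28],"twist":[0,0,0],"grip":-1},
])

```text
clock: 41.6
position: [0.472, 0.1531, 0.015]
ee_rot: [2.323, 2.115, 0.001]
force: [0.4, -0.3, 0.7]
width: 1.002
```

Emit:
jog_arm([
  {"xyz":[0,0,0],"twist":[0,0,0],"grip":-1},
  {"xyz":[0,0,0],"twist":[0,0,0],"grip":-1},
])

```text
clock: 41.85
position: [0.4721, 0.1534, 0.0154]
ee_rot: [2.322, 2.115, 0.003]
force: [-0.3, -0.2, -0.4]
width: 1.002
```

Emit:
jog_arm([
  {"xyz":[0,0,0],"twist":[0,0,0],"grip":1},
  {"xyz":[0,0,0],"twist":[0,0,0],"grip":1},
  {"xyz":[0,0,0],"twist":[0,0,0],"grip":1},
  {"xyz":[0,0,0],"twist":[0,0,0],"grip":1},
  {"xyz":[0,0,0],"twist":[0,0,0],"grip":1},
], force=60)

```text
clock: 42.48
position: [0.4716, 0.1529, 0.0145]
ee_rot: [-2.323, -2.115, 0.0]
force: [-0.2, -0.7, 0.2]
width: 0.507
```

Emit:
jog_arm([
  {"xyz":[0,0,-0.1],"twist":[0,0,0],"grip":1},
  {"xyz":[0,0,-0.3],"twist":[0,0,0],"grip":1},
  {"xyz":[0,0,-0.5],"twist":[0,0,0],"grip":1},
  {"xyz":[0,0,-0.5],"twist":[0,0,0],"grip":1},
  {"xyz":[0,0,-0.5],"twist":[0,0,0],"grip":1},
], force=60)

```text
clock: 43.1
position: [0.4715, 0.1531, 0.0446]
ee_rot: [-2.322, -2.115, -0.0]
force: [-0.2, 0.6, -6.2]
width: 0.476
```

Emit:
jog_arm([
  {"xyz":[0.02,0.2,-0.2],"twist":[0,0,0],"grip":1},
  {"xyz":[0.05,0.5,-0.4],"twist":[0,0,0],"grip":1},
  {"xyz":[0.08,0.85,-0.5],"twist":[0,0,0],"grip":1},
  {"xyz":[0.12,1.2,-0.5],"twist":[0,0,0],"grip":1},
  {"xyz":[0.14,1.41,-0.5],"twist":[0,0,0],"grip":1},
])

```text
clock: 43.72
position: [0.5572, 0.1533, 0.0741]
ee_rot: [-2.323, -2.115, 0.001]
force: [0.7, 0.1, -6.3]
width: 0.47
```

Emit:
jog_arm([
  {"xyz":[-0.3,0.03,0],"twist":[0,0,0],"grip":1},
  {"xyz":[-0.9,0.09,0],"twist":[0,0,0],"grip":1},
  {"xyz":[-1.6,0.16,0],"twist":[0,0,0],"grip":1},
  {"xyz":[-2.3,0.23,0],"twist":[0,0,0],"grip":1},
  {"xyz":[-2.92,0.29,0],"twist":[0,0,0],"grip":1},
])

```text
clock: 44.35
position: [0.5562, -0.025, 0.0743]
ee_rot: [-2.324, -2.113, 0.002]
force: [0.2, -0.1, -6.3]
width: 0.474
```

Emit:
jog_arm([
  {"xyz":[-0.5,0.05,0],"twist":[0,0,0],"grip":1},
  {"xyz":[-1.1,0.11,0],"twist":[0,0,0],"grip":1},
  {"xyz":[-1.7,0.17,0],"twist":[0,0,0],"grip":1},
  {"xyz":[-2.3,0.23,0],"twist":[0,0,0],"grip":1},
  {"xyz":[-2.92,0.29,0],"twist":[0,0,0],"grip":1},
])

```text
clock: 44.98
position: [0.5571, -0.2001, 0.0741]
ee_rot: [-2.322, -2.114, 0.001]
force: [1.3, 0.3, -7.1]
width: 0.476
```

Emit:
jog_arm([
  {"xyz":[-0.6,0,0],"twist":[0,0,0],"grip":1},
  {"xyz":[-1.2,-0.05,0],"twist":[0,0,0],"grip":1},
  {"xyz":[-1.9,-0.2,0],"twist":[0,0,0],"grip":1},
  {"xyz":[-2.6,-0.4,0],"twist":[0,0,0],"grip":1},
  {"xyz":[-2.98,-0.46,0],"twist":[0,0,0],"grip":1},
])

```text
clock: 45.6
position: [0.5109, -0.3773, 0.0742]
ee_rot: [-2.327, -2.11, 0.003]
force: [-0.1, 0.2, -6.7]
width: 0.472
```

Emit:
jog_arm([
  {"xyz":[0,0,0],"twist":[0,0,0],"grip":1},
  {"xyz":[0,0,0],"twist":[0,0,0],"grip":1},
])

```text
clock: 45.85
position: [0.5137, -0.3732, 0.0739]
ee_rot: [-2.322, -2.114, -0.001]
force: [-0.0, 0.3, -7.4]
width: 0.475
```

```bash
python3 -c "
from h import *
i=snap('w15')
cv2.imwrite('pics/w15b.png',i[0:330,60:600])"
```

```text
45.85 [ 0.5137 -0.3732  0.0739] [-2.322e+00 -2.114e+00 -1.000e-03] [-0.   0.3 -7.4] 0.475
```

View pics/w15b.png

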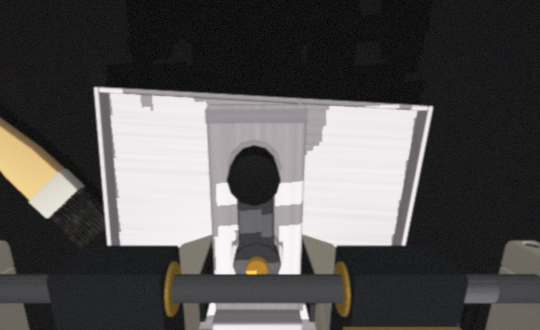

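```bash
python3 -c "
from h import *
s=st('w15')
a,b=ray('wrist',[(157,89),(491,107)],.018,s); print(a,b,np.linalg.norm(a-b))
d=(b-a)/np.linalg.norm(b-a); n=np.array([d[1],-d[0],0]); c=(a+b)/2+n*.0925; print('centre',c,np.degrees(np.arctan2(d[1],d[0])))
print('bar end',ray('wrist',[(60+207,108),(60+307,108)],.0815,s))
print(arm.observe()['position'])
"
```

```text
[ 0.42425466 -0.27580094  0.018     ] [ 0.62943575 -0.30585752  0.018     ] 0.20737087431661982
centre [ 0.51343815 -0.38235245  0.018     ] -8.333872760881755
bar end [[ 0.49981244 -0.29475325  0.0815    ]
 [ 0.54270732 -0.29880909  0.0815    ]]
[ 0.51426094 -0.37274655  0.07401714]
```

Emit:
jog_arm([
  {"xyz":[-0.3,0.03,0],"twist":[0,0,0.27],"grip":1},
  {"xyz":[-0.3,0.03,0],"twist":[0,0,0.27],"grip":1},
  {"xyz":[-0.3,0.03,0.3],"twist":[0,0,0.27],"grip":1},
  {"xyz":[-0.3,0.03,0.6],"twist":[0,0,0.27],"grip":1},
  {"xyz":[-0.3,0.03,0.75],"twist":[0,0,0.27],"grip":1},
])

```text
clock: 46.52
position: [0.5137, -0.3909, 0.0272]
ee_rot: [-2.369, -2.058, 0.001]
force: [-0.4, 0.5, -6.4]
width: 0.476
```

Emit:
jog_arm([
  {"xyz":[0,0,0.1],"twist":[0,0,0],"grip":1},
  {"xyz":[0,0,0.17],"twist":[0,0,0],"grip":1},
  {"xyz":[0,0,0.17],"twist":[0,0,0],"grip":1},
  {"xyz":[0,0,0.17],"twist":[0,0,0],"grip":1},
])

```text
clock: 47.02
position: [0.5147, -0.3925, 0.0198]
ee_rot: [2.372, 2.059, 0.0]
force: [0.0, -0.2, -6.6]
width: 0.475
```

Still bearing the weight, about 2 mm above the floor; lower further.

Emit:
jog_arm([
  {"xyz":[0,0,0.03],"twist":[0,0,0],"grip":1},
  {"xyz":[0,0,0.03],"twist":[0,0,0],"grip":1},
  {"xyz":[0,0,0.05],"twist":[0,0,0],"grip":1},
  {"xyz":[0,0,0.05],"twist":[0,0,0],"grip":1},
])

```text
clock: 47.52
position: [0.5148, -0.3925, 0.0182]
ee_rot: [2.371, 2.059, 0.002]
force: [-3.4, 4.9, 15.7]
width: 0.474
```

Emit:
jog_arm([
  {"xyz":[0,0,-0.01],"twist":[0,0,0],"grip":-0.6},
  {"xyz":[0,0,-0.02],"twist":[0,0,0],"grip":-0.6},
  {"xyz":[0,0,-0.02],"twist":[0,0,0],"grip":-0.6},
  {"xyz":[0,0,-0.02],"twist":[0,0,0],"grip":-0.6},
])

```text
clock: 48.02
position: [0.5145, -0.3923, 0.0174]
ee_rot: [2.372, 2.06, -0.0]
force: [-0.4, -0.4, 0.4]
width: 0.79
```

Emit:
jog_arm([
  {"xyz":[0,0,-0.5],"twist":[0,0,0],"grip":-0.6},
  {"xyz":[0,0,-1.5],"twist":[0,0,0],"grip":-0.6},
  {"xyz":[0,0,-2.5],"twist":[0,0,0],"grip":-0.6},
  {"xyz":[0,0,-3.5],"twist":[0,0,0],"grip":-0.6},
  {"xyz":[0,0,-4],"twist":[0,0,0],"grip":-0.6},
])

```text
clock: 48.65
position: [0.5149, -0.3933, 0.2612]
ee_rot: [2.369, 2.057, 0.002]
force: [0.3, 0.3, -0.3]
width: 0.801
```

Emit:
jog_arm([
  {"xyz":[0.5,1,-1.4],"twist":[0,0,0],"grip":-0.6},
  {"xyz":[1,1,-1.4],"twist":[0,0,0],"grip":-0.6},
  {"xyz":[2,1,-1.4],"twist":[0,0,0],"grip":-0.6},
  {"xyz":[2,1,-1.4],"twist":[0,0,0],"grip":-0.6},
  {"xyz":[2,1,-1.4],"twist":[0,0,0],"grip":-0.6},
])

```text
clock: 49.28
position: [0.5904, -0.2819, 0.3414]
ee_rot: [-2.372, -2.06, 0.001]
force: [-0.2, -0.6, 0.3]
width: 0.803
```

```bash
python3 -c "
from h import *
i=snap('w16'); bars(i,st('w16'),ymax=260,amax=20000)
t=arm.get_image('top'); cv2.imwrite('pics/top1.png',t)
cv2.imwrite('pics/fin.png',np.vstack([cv2.resize(i[0:270,0:640],(711,300)),cv2.resize(t[145:255,270:500],(711,300),interpolation=cv2.INTER_CUBIC)[:300]]))"
```

```text
49.275 [ 0.5904 -0.2819  0.3414] [-2.372e+00 -2.060e+00  1.000e-03] [-0.2 -0.6  0.3] 0.803
px [596. 253.] ctr [1026.2 -486.7] size [ 31.8 116.4] ang 81.9
px [ 37. 253.] ctr [ 114.5 -357.7] size [ 31.9 116.2] ang 81.9
px [411. 249.] ctr [ 722.2 -445.7] size [34.4 87.2] ang 64.0
px [460. 231.] ctr [ 803.2 -415.6] size [66.  99.7] ang 87.2
px [272. 218.] ctr [ 503.8 -355.8] size [146.1 237.4] ang 81.6
px [157. 187.] ctr [ 342.6 -283.5] size [ 36.2 148.7] ang 35.4
px [634. 174.] ctr [1057.6 -363.9] size [ 22.5 137.1] ang 8.0
px [ 22. 101.] ctr [ 200.7 -142.8] size [81.8 86.9] ang 66.1
px [222.  82.] ctr [ 475.6 -158.8] size [131.2  51. ] ang 88.2
px [337.  68.] ctr [ 636.8 -158.6] size [ 47.6 134.5] ang 7.4
px [555.  44.] ctr [ 917.2 -167.3] size [252.7  81.4] ang 3.8
```

View pics/fin.png

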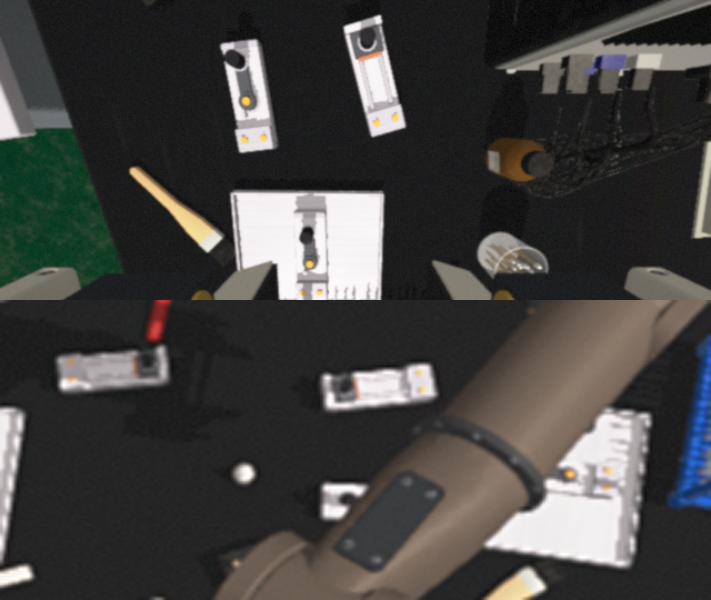

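```bash
python3 -c "
from h import *
s=st('w16');f=lambda x,y:(x*.9,y*.9)
P=ray('wrist',f(246,101),.04,s)[0];T=ray('wrist',f(234,57),.062,s)[0];b=ray('wrist',[f(245,139),f(265,138)],.036,s);u=b[1]-b[0]
print('A arm deg',np.degrees(np.arctan2(*(T-P)[1::-1])),'bar',np.degrees(np.arctan2(u[0],-u[1])),88.2)
print('B pivot',ray('wrist',f(309,264),.043,s))
print(arm.sign_off())"
```

```text
A arm deg 85.89029767545858 bar 84.70051159893667 88.2
B pivot [[ 0.51569706 -0.38436625  0.043     ]]
the job is handed in; nothing more can be done
None
```

I checked the four clamps on the worktop, put every slide and arm back home, and moved the one that bound into the empty tray. The job is handed in at about 49 s of the 210 s allowed.

- **All out together:** a picture showed both slides with the jaw at the terminal block. Knob to block bolts measured about 30–35 mm, against 32.5 mm expected at full travel. The arm of the near right-hand clamp stood at about 1.0 rad. The arm of the near left-hand clamp stopped at about 0.45 rad, so that clamp bound.
- **Back home:** I pressed each slide and arm back until the force rose. The slides had come back about 60 mm. The arms read within about 1.5° of home in the picture taken before the clamp was moved. A last rough reading of the sound arm gave 85.9° against 84.7–88.2° for its bar.
- **Bound clamp in the tray:** it held at 60 N all the way and was set down base down. The last wrist view showed it lying flat in the tray. Its grip point lies about 10 mm from the measured tray centre. I set it down slightly hard, with about 16 N upward on the wrist (roughly 22 N pressing on the tray floor) before I opened the jaws.
- **Sound clamps and other things:** the last pictures showed the sound clamps within a few millimetres of where they stood. The weight was in place. The arm hid the resistor and part of one sound clamp in the last top view, and the tape roll was outside the last pictures. All were unmoved in earlier views or not touched on the way.

One slide clamp seems to be absent: only two were there, and both ran their full travel.

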